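Put the handheld terminal away in its slide-cover case

TASK

Take the yellow handheld terminal out of its charging stand, lay it down flat on the green mat, screen up, and let go of it. Slide open the blue cover of the grey case, pick the terminal up again, lay it flat in the black nest, still screen up, and slide the cover fully shut over it. Do not drop the terminal, and leave the other things where they are.

Things in the scene. Friction and masses are not known exactly. Their poses are not given: they have to be found in the camera images.
- terminal: Yellow handheld terminal, slab 24 (x) x 150 (y) x 60 (z) mm, 0.3 kg, loose. Starts standing on a long edge in the stand's slot. x = out of the screen (screen on the +x face, black back on -x), y = along its length, z = across its width, up while it stands. Origin: centre of the 24 x 150 face it stands on. Lying screen up, its x points up.
- terminal_center (a point): Centre of the terminal's slab, 30 mm from its origin along its z; axes as the terminal's.
- stand: Black charging stand, fixed, 70 x 130 mm; origin under its centre. Slot along its y, 28 mm wide, slot floor 8 mm above the table, slot walls (12 mm thick, 110 mm long) up to 24 mm above the table. The terminal's screen faces the stand's +x side.
- mat: Green mat, fixed, 140 (x) x 170 (y) x 3 mm thick; origin under its centre, top at 3 mm.
- case: Grey slide-cover case, fixed, 256 (x) x 182 (y) mm; origin under its centre. The half at its -x end holds the nest; the half at its +x end is a closed deck under the open cover, 36 mm high. Side guide rails of the cover along both y sides reach 49 mm high.
- nest (a point): Centre of the nest's floor, 62 mm from the case's origin along -x, 8 mm above the table; axes as the case's. Nest 68 (x) x 158 (y) mm, black walls up to 36 mm above the table; the terminal lies in it lengthwise along y, either way round. Finger notches at the middle of both long sides: 52 mm wide along y, down to the floor, reaching 62 mm from the centre along +x and -x.
- cover (a joint): Slide of the blue cover along the case's x, m: 0 = fully shut over the nest, 0.125 = fully open (over the deck). Starts partly open; about 1.5 N of friction, stays where it is left. The cover is a plate 128 (x) x 164 (y) x 5 mm, top 43 mm above the table, its centre over the nest's centre when shut.
- cover_handle (a point): Centre of the top face of the cover's white upright grip bar, 69 mm above the table. The bar is 18 mm thick (along the case's x), 70 mm long (along y) and stands 26 mm above the cover at the cover's centre; axes as the case's. It moves with the cover.
- tape_roll: Bystander: roll of brown packing tape lying flat, 100 mm across, 48 high, loose; origin at the centre of its underside
- sachet_box: Bystander: small cardboard box 70 x 100 x 45 mm high with a white label, loose; origin under its centre
- leaflets: Bystander: stack of white leaflets with a red band, 100 x 75 x 18 mm high, loose; origin under its centre
- stapler: Bystander: orange-handled plier stapler lying flat near the robot, 150 x 45 x 18 mm, loose, length along its y; origin about its middle, at table height
Mind the look-alikes: they are no part of the job. Of the things that look like the terminal, the smaller one is meant. Of the things shaped like the mat, the green one is meant.

How it is judged:
On the way:
1. the terminal lies flat on the mat, screen up, let go of (angle between terminal's own x axis and vertical below 0.12 rad and contact force between terminal and mat above 0.3 N and linear speed of terminal below 0.03 m/s and x of terminal_center in the frame of mat between -0.07 and 0.07 m and y of terminal_center in the frame of mat between -0.085 and 0.085 m and contact force between terminal and the fingers below 0.3 N), for 0.3 s.
At the end, for the whole second after the job is handed in: The terminal lies flat at rest on the nest's floor, screen up (within 0.1 rad), its centre within 12 mm of the nest's centre each way and its length along the nest's (within 0.15 rad), and the cover is shut to within 4 mm and at rest; nothing is held (value of joint cover below 0.004 m and angle between terminal's own x axis and vertical below 0.1 rad and x of terminal_center in the frame of nest between -0.012 and 0.012 m and y of terminal_center in the frame of nest between -0.012 and 0.012 m and z of terminal_center in the frame of nest below 0.016 m and angle between the y axis of terminal and the y axis of case, either way round below 0.15 rad and linear speed of terminal below 0.02 m/s and velocity of joint cover below 0.01 m/s and contact force between terminal and the fingers below 0.3 N); the robot touches nothing.
It fails at once if the terminal is dropped (falls freely by more than about 5 cm) (linear speed of terminal above 1 m/s and contact force between terminal and the fingers below 0.3 N).
It fails at once if one of the other things on the bench is shoved aside (more than 30 mm) (distance of any of tape_roll, sachet_box, leaflets, stapler from where it was at the start of the episode above 0.03 m).
It also fails if it takes over 67 s, if anything falls off the work surface, if the arm or the gripper's body presses on something with over 40 N, if the wrist force passes 120 N, or if a joint passes its speed limit or range.

ROBOT

A 6-joint arm with a two-finger parallel gripper is mounted at the origin on the work surface. World frame = base frame: x ahead of the robot, y to its left, z up, the work surface at z = 0. Lengths are in m, angles in rad, forces in N, time in s.
With the tool pointing down it reaches from about 0.325 to 0.9 m from the base axis. Payload 6.1 kg.
Tool frame: the origin (TCP) lies midway between the tips of the shut fingers; the grasp point (between the pads) lies 19 mm behind it; z points along the fingers, y is the line along which they close (so a half turn about z gives the same grasp; the last joint's range is limited). The gripper opens to 87 mm and grips with 3 to 60 N. Pads are 19 mm wide; open, the fingers measure 117 mm over their backs; the gripper's body (75 mm by 190 mm) begins 51 mm behind the grasp point.
Start: joints at [0.987, 0.22, 1.526, -0, 1.395, -0.126], TCP at [0.276, 0.561, 0.223] pointing down, gripper open.
Joint ranges: [-2.98, 2.98], [-0.91, 2.08], [0.09, 2.57], [-1.24, 4.39], [0.2, 2.65], [-2.68, 2.68]. Speed limits (rad/s): [2.57, 2.57, 3.01, 3.14, 3.14, 3.14].

INTERFACE

Orientations are given as a unit quaternion [w, x, y, z].
In Python, from plant import get_state, get_image, close_job, find_in gives the robot as it stands.
- The arm moves only by the shell command python3 -m pendant 'ROWS' [FORCE]. ROWS is JSON, a list of rows, each an object of numbers: "ax", "ay", "az": the turn, a rotation vector about the tool's x, y, z in degrees; "x", "y", "z": the shift along the tool's x, y, z in cm; "grip": the gripper command: -1 is fully open, 1 is shut, values between are in proportion. A call has 1 to 8 rows; each row is the pose to reach, as a shift and turn from the pose commanded when the call began, along the tool's axes at that moment; what a row does not reach only later rows make up. A row lasts 1/10 s, in which the tool goes at most 50 mm and 8.59 degrees, less where a joint would pass 70% of its speed; a pose out of reach is approached as far as the arm can. A call with a gripper value outside its range is refused whole. The fingers move at their own pace and stop on an object; FORCE is the grip in N (left out, the last holds). Time passes only in rows, so rows that repeat a pose let the fingers close. It gives the time, the measured TCP pose, the force, the opening and the grip force at its end, in the units of the state.
- get_state(): the state, without advancing time (a new reading comes with each control period).
- get_image(name): name is "scene" or "top"; returns a dict with "img" (480x640x3 uint8, red, green, blue), "camera_matrix" (3x3 intrinsics, pixels), "eye" and "rotation" of the camera in the world. Camera axes: x right, y up, looking along -z (the intrinsics and any distortion apply to the point x, -y, -z); pixel columns grow to the right and rows downward; lengths in m; the calibration is good to about 2 mm. A picture is of the moment at which its call begins. There is no depth.
- close_job(): hands the job in; it is judged then, once.
Trained networks look in the newest picture that a camera, given by its name, has taken for a name from the list of things; names that differ only in an ending like _2 or _b are one class to them, and where a whole thing is asked for, a point or a joint stands for the part that bears it (a point fixed in the world has none). Each returns a list of dicts, best first, with "score" (0 to 1); they miss things now and then, are a little off and sometimes report something else, mostly with a low value. They report only what shows in the picture. A call takes as long as a camera call. They do not tell look-alikes from the thing itself.
- find_in(camera, target): "xyz" ([x, y, z] in m, in the coordinates of the camera as it stood for that picture, good to about 4 mm: the middle of the surface that is visible of it).
The state is a dict: "t": time; "joint_pos": joint angles; "qvel": joint speeds; "effort": joint torques, N m; "eef_pos": TCP position; "eef_rot": TCP orientation; "wrist_force": force on the tool from outside, world axes, zero at the start; "moment": the same for the moment, N m; "finger_gap": finger opening in m; "grasp_force": force on a finger pad.
Only numpy, scipy, OpenCV 4.12 (cv2) and the standard library are available. Lean on these libraries where they do the work, as an engineer would, in place of code of your own. Each camera call takes 0.05 s, during which the arm holds its last target. There are 200 camera calls.

## Working session

There is one attempt and no reset: what is moved stays moved. The work goes in short steps, Python scripts to look and compute and a shell command to move; the robot and the scene stay as the last step left them, time stands still between calls to the robot, and variables do not carry over. Pictures are saved under pics/ and viewed, at most 10 in all, crops included, and the job is handed in when it is done.

```bash
mkdir -p pics; ls; cat > h.py <<'E'
import numpy as np, cv2
from plant import get_state, get_image, close_job, find_in
def snap(cam,fn=None):
    d=get_image(cam)
    if fn: cv2.imwrite('pics/'+fn,cv2.cvtColor(d['img'],cv2.COLOR_RGB2BGR))
    return d
def w2p(d,P):
    R=np.array(d['rotation']);R=R.reshape(3,3)
    c=(np.atleast_2d(P)-d['eye'])@R
    c=c*[1,-1,-1]; u=c@np.array(d['camera_matrix']).T
    return u[:,:2]/u[:,2:]
def p2w(d,uv,z):
    R=np.array(d['rotation']).reshape(3,3);K=np.array(d['camera_matrix'])
    r=np.linalg.inv(K)@np.array([uv[0],uv[1],1.]); r=R@(r*[1,-1,-1])
    e=np.array(d['eye']); return e+r*(z-e[2])/r[2]
def find(cam,d,t):
    R=np.array(d['rotation']).reshape(3,3);out=[]
    for f in find_in(cam,t):
        w=R@np.array(f['xyz'])+d['eye']; out.append((round(f['score'],2),w.round(3),w2p(d,w)[0].round()))
    return out
E
python3 - <<'E'
from h import *
for c in ['scene','top']:
    d=snap(c,c+'0.png'); print({k:np.array(v).round(3).tolist() for k,v in d.items() if k!='img'})
    for t in ['terminal','stand','mat','case','cover_handle','tape_roll','sachet_box','leaflets','stapler']: print(c,t,find(c,d,t))
print(get_state())
E
```

```text
pics
{'camera_matrix': [[616.309, 0.0, 316.661], [0.0, 616.309, 238.995], [0.0, 0.0, 1.0]], 'eye': [1.309, -0.676, 0.988], 'rotation': [0.823, 0.37, 0.185, 0.39]}Traceback (most recent call last):
  File "<stdin>", line 4, in <module>
  File "h.py", line 17, in find
    R=np.array(d['rotation']).reshape(3,3);out=[]
ValueError: cannot reshape array of size 4 into shape (3,3)
```

View pics/scene0.png

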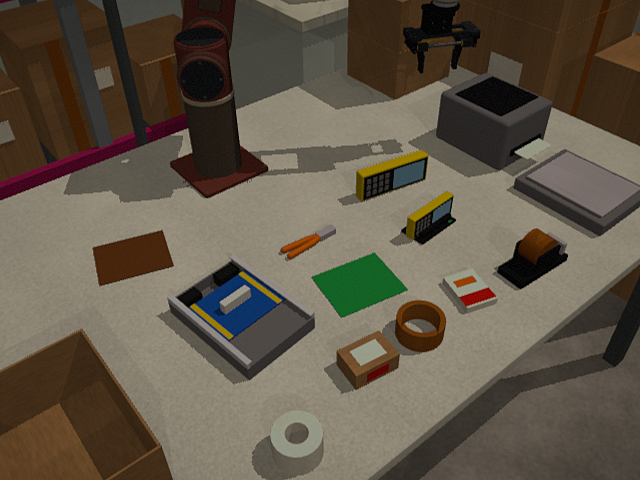

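The scene view shows two yellow terminals: a larger one at (392,175), and a smaller one at (430,217) in the black stand. The smaller one fits the description. The green mat is at (360,283), with a brown look-alike at (133,257). The case is at (240,310), its white grip bar at (236,299).

```bash
sed -i "s/np.array(d\['rotation'\]).reshape(3,3)/rot(d)/; s/R=np.array(d\['rotation'\]);R=R.reshape(3,3)/R=rot(d)/" h.py
sed -i "1a from scipy.spatial.transform import Rotation as Ro\ndef rot(d): return Ro.from_quat(np.roll(d['rotation'],-1)).as_matrix()" h.py
python3 - <<'E'
from h import *
for c in ['scene','top']:
    d=snap(c,c+'1.png'); print(c,np.round(d['eye'],3))
    for t in ['terminal','stand','mat','case','cover_handle','tape_roll','sachet_box','leaflets','stapler']:
        for s,w,p in find(c,d,t): 
            if s>.2: print(c,t,s,w,p)
    if c=='scene': cv2.imwrite('pics/crop.png',cv2.resize(cv2.cvtColor(d['img'][140:260,340:500],cv2.COLOR_RGB2BGR),None,fx=4,fy=4))
print(get_state())
E
```

```text
scene [ 1.309 -0.676  0.988]
scene terminal 0.97 [0.39  0.293 0.058] [391. 173.]
scene terminal 0.68 [0.57  0.245 0.057] [429. 214.]
scene stand 0.74 [ 0.425 -0.013  0.013] [308. 243.]
scene stand 0.73 [0.578 0.252 0.011] [431. 229.]
scene mat 0.94 [ 0.597 -0.007  0.   ] [358. 285.]
scene mat 0.93 [ 0.187 -0.36   0.005] [130. 256.]
scene case 0.6 [ 0.543 -0.272  0.04 ] [243. 316.]
scene cover_handle 0.77 [ 0.515 -0.265  0.048] [239. 304.]
scene cover_handle 0.41 [ 0.545 -0.275  0.038] [243. 318.]
scene tape_roll 0.83 [ 0.784 -0.01   0.033] [418. 325.]
scene sachet_box 0.76 [ 0.787 -0.151  0.044] [368. 358.]
scene leaflets 0.97 [0.779 0.156 0.024] [470. 289.]
scene stapler 0.95 [ 0.425 -0.013  0.016] [308. 242.]
top [ 0.371 -0.03   1.122]
top terminal 0.97 [0.553 0.255 0.07 ] [216. 217.]
top terminal 0.65 [0.383 0.292 0.08 ] [198. 287.]
top stand 0.93 [0.538 0.258 0.007] [221. 227.]
top mat 0.92 [ 0.594 -0.007  0.005] [323. 204.]
top mat 0.62 [ 0.181 -0.36   0.004] [466. 365.]
top case 0.89 [ 0.516 -0.268  0.043] [427. 230.]
top cover_handle 0.66 [ 0.501 -0.271  0.045] [429. 237.]
top
[... 249 characters left out ...]
. 217.]
{'t': 1.05, 'joint_pos': array([ 9.86915518e-01,  2.20425636e-01,  1.52647246e+00,  2.24472906e-06,
        1.39469827e+00, -1.26099238e-01]), 'qvel': array([-0.00152365,  0.00112223, -0.00138689, -0.00132657, -0.00014906,
       -0.00054968]), 'effort': array([-7.49366973e-04, -4.94563508e+01, -3.87724042e+01,  7.02991686e-02,
        4.67188249e-02, -1.94896882e-05]), 'eef_pos': array([0.27622923, 0.56064949, 0.22253634]), 'eef_rot': array([-1.68150424e-06,  2.26897570e-01,  9.73918627e-01, -1.35696665e-06]), 'wrist_force': array([-0.39756038, -0.20020731, -0.08837985]), 'moment': array([-0.03462997,  0.00962454, -0.01394693]), 'grasp_force': 0.0, 'finger_gap': 0.08691486128895298}
```

View pics/top1.png

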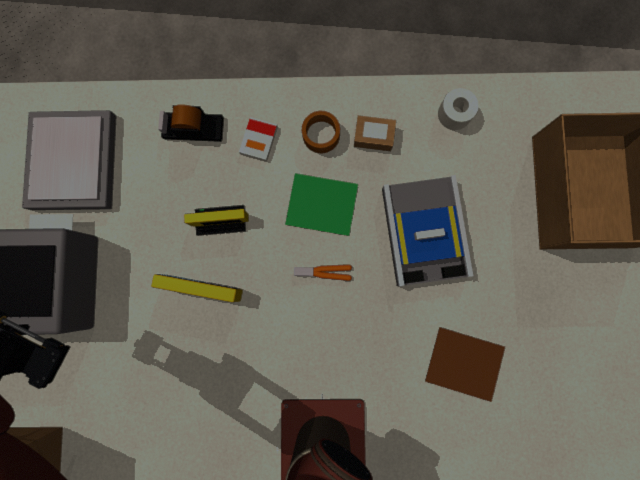

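View pics/crop.png

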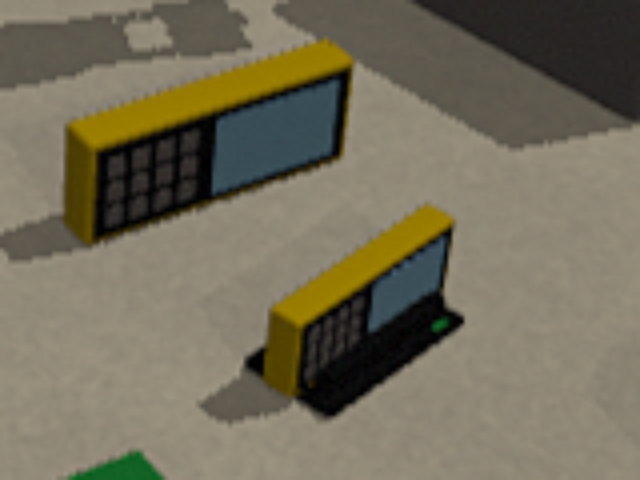

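The crop confirms it: of the two yellow terminals, the one at (430,217), or (216,217) in the top view, is clearly smaller and sits in the black stand. Its screen faces world +x. Next I'll measure poses with colour masks.

```bash
cat >> h.py <<'E'
def mask(d,name,box):
    h=cv2.cvtColor(d['img'],cv2.COLOR_RGB2HSV)
    lo,hi=dict(yellow=((22,120,90),(34,255,255)),green=((45,100,40),(80,255,255)),blue=((100,120,40),(125,255,255)),white=((0,0,150),(179,60,255)))[name]
    m=cv2.inRange(h,lo,hi); o=np.zeros_like(m); x0,y0,x1,y1=box; o[y0:y1,x0:x1]=m[y0:y1,x0:x1]
    n,l,s,_=cv2.connectedComponentsWithStats(o)
    i=1+np.argmax(s[1:,4]); return (l==i).astype(np.uint8)
def rect(d,m,z):
    c=max(cv2.findContours(m,0,cv2.CHAIN_APPROX_NONE)[0],key=len)[:,0]
    w=np.array([p2w(d,p,z)[:2] for p in c],np.float32)*1000
    (cx,cy),(a,b),t=cv2.minAreaRect(w)
    if a<b: a,b,t=b,a,t+90
    return dict(c=(round(cx),round(cy)),L=round(a),W=round(b),longdir=round((t+90)%180-90,1))
def silh(d,pts):
    m=np.zeros(d['img'].shape[:2],np.uint8)
    cv2.fillConvexPoly(m,cv2.convexHull(w2p(d,pts).round().astype(np.int32)),1); return m
E
python3 - <<'E'
from h import *
d=snap('top')
m=mask(d,'yellow',(170,190,260,245)); print('term',m.sum(),rect(d,m,.068))
print('mat',rect(d,mask(d,'green',(270,160,370,250)),.003))
h=mask(d,'white',(405,220,455,250)); print('handle',h.sum(),rect(d,h,.069))
b=mask(d,'blue',(380,190,475,285))
print('cover blue',rect(d,b,.043))
for p in [(246,209),(246,222),(186,212),(186,225)]: print(p,d['img'][p[1],p[0]])
cv2.imwrite('pics/crop2.png',np.hstack([cv2.resize(cv2.cvtColor(d['img'][y:y+100,x:x+100],cv2.COLOR_RGB2BGR),None,fx=4,fy=4,interpolation=0) for x,y in[(165,170),(380,180)]]))
E
```

```text
term 544 {'c': (557, 261), 'L': 147, 'W': 23, 'longdir': -85.9}
mat {'c': (596, -4), 'L': 169, 'W': 139, 'longdir': 79.2}Traceback (most recent call last):
  File "<stdin>", line 5, in <module>
  File "h.py", line 28, in mask
    i=1+np.argmax(s[1:,4]); return (l==i).astype(np.uint8)
        ~~~~~~~~~^^^^^^^^^
    return _wrapfunc(a, 'argmax', axis=axis, out=out, **kwds)
    return bound(*args, **kwds)
ValueError: attempt to get argmax of an empty sequence
```

```bash
R='x'; python3 -m pendant '[{"x":-38.5,"y":-14.5,"az":59.7,"grip":-1},{"x":-38.5,"y":-14.5,"az":59.7,"grip":-1},{"x":-38.5,"y":-14.5,"az":59.7,"grip":-1},{"x":-38.5,"y":-14.5,"az":59.7,"grip":-1},{"x":-38.5,"y":-14.5,"az":59.7,"grip":-1},{"x":-38.5,"y":-14.5,"az":59.7,"grip":-1},{"x":-38.5,"y":-14.5,"az":59.7,"grip":-1},{"x":-38.5,"y":-14.5,"az":59.7,"grip":-1}]' 20
cat >> h.py <<'E'
def delta(pos,R):
    "shift (cm) and turn (deg) in tool axes to reach world pos, rotation"
    s=get_state(); C=Ro.from_quat(np.roll(s['eef_rot'],-1))
    print('x,y,z cm',(C.inv().apply(np.array(pos)-s['eef_pos'])*100).round(2),'turn',(C.inv()*R).as_rotvec(degrees=True).round(1))
def down(yang,tilt=0):
    "tool down with its y at yang deg in the plane, tilted towards the axis +y by tilt deg"
    a=np.radians(yang); y=np.array([np.cos(a),np.sin(a),0]); z=np.array([0,0,-1.]); x=np.cross(y,z)
    r=Ro.from_matrix(np.c_[x,y,z]); return Ro.from_rotvec(-np.radians(tilt)*np.cross([0,0,1],y))*r
E
python3 - <<'E'
from h import *
s=get_state(); print(s['t'],s['eef_pos'],s['joint_pos'])
delta([.557,.261,.036],down(4.1))
print(down(4.1,40).as_matrix()[:,2])
d=snap('top')
h=cv2.cvtColor(d['img'],cv2.COLOR_RGB2HSV)
for p in [(430,234),(420,236),(430,250),(404,240),(457,240)]: print(p,h[p[1],p[0]])
m=mask(d,'yellow',(170,190,260,245))
b=mask(d,'blue',(380,190,475,285)); print('cover blue',rect(d,b,.043))
cv2.imwrite('pics/crop2.png',np.hstack([cv2.resize(cv2.cvtColor(d['img'][y:y+120,x:x+100],cv2.COLOR_RGB2BGR),None,fx=4,fy=4,interpolation=0) for x,y in[(165,160),(380,170)]]))
E
```

```text
1.1 [0.27622503 0.56064319 0.22256582] [ 9.86924314e-01  2.20360832e-01  1.52649265e+00 -1.38313925e-05
  1.39470623e+00 -1.26073317e-01]
x,y,z cm [-38.43 -14.47  18.66] turn [ 0.  -0.  59.7]
[ 0.64114258  0.04595767 -0.76604444]
(430, 234) [ 60   8 132]
(420, 236) [ 78  10 133]
(430, 250) [108 217  95]
(404, 240) [ 27 143 116]
(457, 240) [ 27 206 124]
cover blue {'c': (506, -269), 'L': 128, 'W': 117, 'longdir': 7.1}$[0]: bad value
```

View pics/crop2.png

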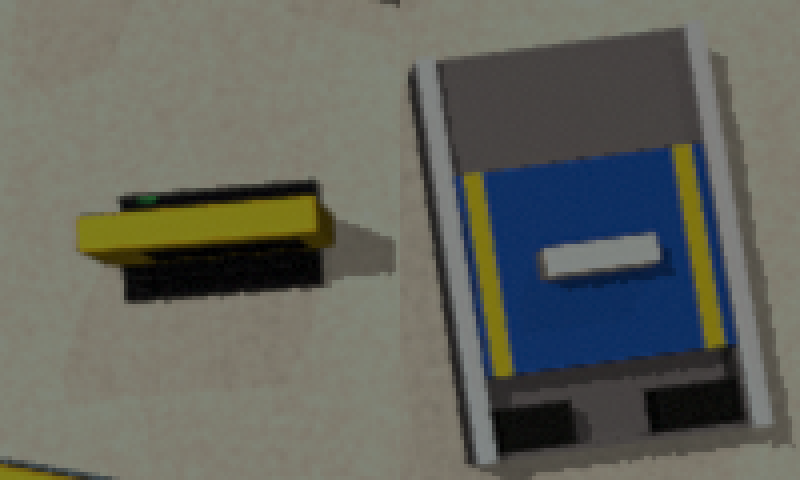

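The crop shows the small terminal's yellow top at about (216,217) over the black stand. The case's nest is at the bottom end, so the case's +x points up in the image, turned about 7°. The pendant refused my row format, so I'm testing which value caused it.

```bash
python3 -m pendant '[{"ax":0,"ay":0,"az":8,"x":-4,"y":-1.5,"z":0,"grip":-1}]' 20; python3 -m pendant --help | head -30
```

```text
t: 1.25
eef_pos: [0.303, 0.5317, 0.2225]
eef_rot: [-0.001, 0.293, 0.956, 0.001]
wrist_force: [1.1, -0.6, 0.1]
finger_gap: 0.0871
grasp_force: 0.0invalid input: not JSON, or not a number
```

```bash
python3 -m pendant '[{"ax":0,"ay":0,"az":51.7,"x":-36,"y":-8,"z":0,"grip":-1},{"ax":0,"ay":0,"az":51.7,"x":-36,"y":-8,"z":0,"grip":-1},{"ax":0,"ay":0,"az":51.7,"x":-36,"y":-8,"z":0,"grip":-1},{"ax":0,"ay":0,"az":51.7,"x":-36,"y":-8,"z":0,"grip":-1},{"ax":0,"ay":0,"az":51.7,"x":-36,"y":-8,"z":0,"grip":-1},{"ax":0,"ay":0,"az":51.7,"x":-36,"y":-8,"z":0,"grip":-1},{"ax":0,"ay":0,"az":51.7,"x":-36,"y":-8,"z":0,"grip":-1},{"ax":0,"ay":0,"az":51.7,"x":-36,"y":-8,"z":0,"grip":-1}]' 20
python3 - <<'E'
from h import *
delta([.557,.261,.036],down(4.1))
E
```

```text
t: 2.05
eef_pos: [0.5609, 0.2571, 0.2226]
eef_rot: [0.001, 0.683, 0.73, 0.0]
wrist_force: [0.1, 0.2, -0.5]
finger_gap: 0.0869
grasp_force: 0.0
x,y,z cm [ 0.44 -0.38 18.66] turn [ 0.1  0.1 -0.3]
```

```bash
python3 -m pendant '[{"ax":0,"ay":0,"az":0,"x":0.4,"y":-0.4,"z":4,"grip":-1},{"ax":0,"ay":0,"az":0,"x":0.4,"y":-0.4,"z":9,"grip":-1},{"ax":0,"ay":0,"az":0,"x":0.4,"y":-0.4,"z":13,"grip":-1},{"ax":0,"ay":0,"az":0,"x":0.4,"y":-0.4,"z":16,"grip":-1},{"ax":0,"ay":0,"az":0,"x":0.4,"y":-0.4,"z":18.5,"grip":-1},{"ax":0,"ay":0,"az":0,"x":0.4,"y":-0.4,"z":18.5,"grip":0.2},{"ax":0,"ay":0,"az":0,"x":0.4,"y":-0.4,"z":18.5,"grip":0.2},{"ax":0,"ay":0,"az":0,"x":0.4,"y":-0.4,"z":18.5,"grip":0.2}]' 20
python3 - <<'E'
from h import *
d=snap('scene'); cv2.imwrite('pics/g1.png',cv2.resize(cv2.cvtColor(d['img'][140:280,340:540],cv2.COLOR_RGB2BGR),None,fx=4,fy=4))
E
```

```text
t: 2.85
eef_pos: [0.5553, 0.2653, 0.0397]
eef_rot: [0.001, 0.681, 0.732, 0.001]
wrist_force: [0.6, -0.2, 1.0]
finger_gap: 0.0705
grasp_force: 0.0
```

View pics/g1.png

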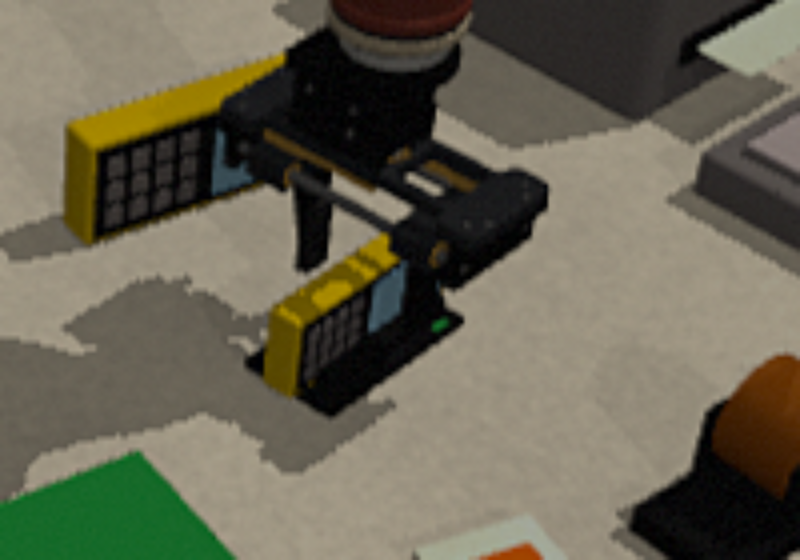

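The fingers straddle the small terminal, and the wide gripper body clears the big one behind it. Closing now.

```bash
python3 -m pendant '[{"ax":0,"ay":0,"az":0,"x":-0.4,"y":0,"z":0.2,"grip":0.5},{"ax":0,"ay":0,"az":0,"x":-0.4,"y":0,"z":0.2,"grip":1},{"ax":0,"ay":0,"az":0,"x":-0.4,"y":0,"z":0.2,"grip":1},{"ax":0,"ay":0,"az":0,"x":-0.4,"y":0,"z":0.2,"grip":1},{"ax":0,"ay":0,"az":0,"x":-0.4,"y":0,"z":0.2,"grip":1},{"ax":0,"ay":0,"az":0,"x":-0.4,"y":0,"z":0.2,"grip":1},{"ax":0,"ay":0,"az":0,"x":-0.4,"y":0,"z":0.2,"grip":1}]' 25
```

```text
t: 3.6
eef_pos: [0.5548, 0.2607, 0.0359]
eef_rot: [0.0, 0.682, 0.732, 0.001]
wrist_force: [2.3, 1.1, 0.2]
finger_gap: 0.024
grasp_force: 24.8
```

```bash
python3 -m pendant '[{"ax":0,"ay":0,"az":0,"x":0,"y":0,"z":-2,"grip":1},{"ax":0,"ay":0,"az":0,"x":0,"y":0,"z":-5,"grip":1},{"ax":0,"ay":0,"az":0,"x":0,"y":0,"z":-9,"grip":1},{"ax":0,"ay":0,"az":0,"x":0,"y":0,"z":-13,"grip":1},{"ax":0,"ay":0,"az":0,"x":0,"y":0,"z":-15,"grip":1},{"ax":0,"ay":0,"az":0,"x":0,"y":0,"z":-15,"grip":1}]' 30
python3 - <<'E'
from h import *
# mat axes: long dir 79.2deg -> mat x at -10.8deg ; tool y along mat x
ya=-10.8; u=np.array([np.cos(np.radians(ya)),np.sin(np.radians(ya)),0])
for tilt in (40,45,50):
    R=down(ya,tilt); M=R.as_matrix(); print(tilt,M.round(2).tolist())
    # terminal point: tool frame; terminal bottom at tool z = +0.028 beyond tcp (tcp at 36, bottom at 8)
    corner=M@np.array([0,-.012,.028]); corner2=M@np.array([0,.012,.028]); print('corners z rel TCP',corner,corner2)
    body=[M@np.array([0,s*.095,-.070]) for s in(1,-1)]; print('body',body)
E
```

```text
t: 4.2
eef_pos: [0.5559, 0.2613, 0.1892]
eef_rot: [0.001, 0.682, 0.732, 0.003]
wrist_force: [0.1, 0.6, -2.2]
finger_gap: 0.0235
grasp_force: 29.6
40 [[0.19, 0.75, 0.63], [0.98, -0.14, -0.12], [-0.0, 0.64, -0.77]]
corners z rel TCP [ 0.00864955 -0.00164999 -0.0291627 ] [ 0.02670897 -0.00509501 -0.01373579]
body [array([ 0.02728705, -0.00520528,  0.11468793]), array([-0.11568334,  0.02206778, -0.00744171])]
45 [[0.19, 0.69, 0.69], [0.98, -0.13, -0.13], [-0.0, 0.71, -0.71]]
corners z rel TCP [ 0.01111331 -0.00211998 -0.02828427] [ 0.02778328 -0.00529994 -0.01131371]
body [array([ 0.01736455, -0.00331246,  0.11667262]), array([-0.11460603,  0.02186227, -0.01767767])]
50 [[0.19, 0.63, 0.75], [0.98, -0.12, -0.14], [-0.0, 0.77, -0.64]]
corners z rel TCP [ 0.01349249 -0.00257383 -0.02719059] [ 0.02864614 -0.00546454 -0.00880552]
body [array([ 0.0073099 , -0.00139444,  0.11776935]), array([-0.1126565 ,  0.02149038, -0.02777909])]
```

```bash
python3 - <<'E'
from h import *
delta([.616,-.008,.11],down(-10.8,42))
E
```

```text
x,y,z cm [-27.3    4.03   7.91] turn [-41.4  -5.6  14.1]
```

```bash
python3 -m pendant '[{"ax":-6.9,"ay":-0.9,"az":2.3,"x":-4.5,"y":0.7,"z":0.5,"grip":1},{"ax":-13.8,"ay":-1.9,"az":4.7,"x":-9,"y":1.4,"z":1,"grip":1},{"ax":-20.7,"ay":-2.8,"az":7,"x":-13.5,"y":2,"z":2,"grip":1},{"ax":-27.6,"ay":-3.7,"az":9.4,"x":-18,"y":2.7,"z":4,"grip":1},{"ax":-34.5,"ay":-4.7,"az":11.8,"x":-22.5,"y":3.4,"z":6,"grip":1},{"ax":-41.4,"ay":-5.6,"az":14.1,"x":-27.3,"y":4,"z":7.9,"grip":1},{"ax":-41.4,"ay":-5.6,"az":14.1,"x":-27.3,"y":4,"z":7.9,"grip":1},{"ax":-41.4,"ay":-5.6,"az":14.1,"x":-27.3,"y":4,"z":7.9,"grip":1}]' 30
python3 - <<'E'
from h import *
delta([.616,-.008,.034],down(-10.8,42))
d=snap('scene'); cv2.imwrite('pics/t1.png',cv2.resize(cv2.cvtColor(d['img'][160:340,250:490],cv2.COLOR_RGB2BGR),None,fx=3,fy=3))
E
```

```text
t: 5.0
eef_pos: [0.6096, -0.0098, 0.1016]
eef_rot: [0.272, 0.721, 0.597, 0.222]
wrist_force: [0.4, -0.1, -1.5]
finger_gap: 0.0237
grasp_force: 29.9
x,y,z cm [ 0.33 -4.    5.48] turn [-0.8  0.3  0.1]
```

View pics/t1.png

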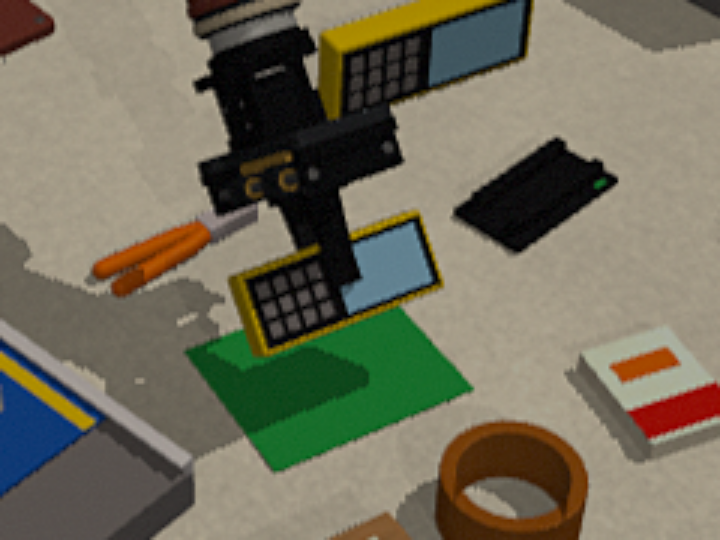

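The terminal is held tilted, screen up, over the green mat. The stapler and the other things are clear. Lowering.

```bash
python3 -m pendant '[{"ax":0,"ay":0,"az":0,"x":0.2,"y":-1.2,"z":1.7,"grip":1},{"ax":0,"ay":0,"az":0,"x":0.3,"y":-2.4,"z":3.2,"grip":1},{"ax":0,"ay":0,"az":0,"x":0.3,"y":-3.4,"z":4.6,"grip":1},{"ax":0,"ay":0,"az":0,"x":0.3,"y":-3.9,"z":5.3,"grip":1},{"ax":0,"ay":0,"az":0,"x":0.3,"y":-3.9,"z":5.3,"grip":1}]' 30
python3 - <<'E'
from h import *
delta([.616,-.008,.033],down(-10.8,42))
E
```

```text
t: 5.55
eef_pos: [0.6223, 0.0041, 0.0618]
eef_rot: [0.27, 0.726, 0.598, 0.206]
wrist_force: [0.1, 0.3, -2.6]
finger_gap: 0.024
grasp_force: 29.9
x,y,z cm [-1.24 -2.15  2.  ] turn [-2.3  1.5  0.3]
```

```bash
python3 -m pendant '[{"ax":0,"ay":0,"az":0,"x":0,"y":0,"z":0,"grip":1},{"ax":0,"ay":0,"az":0,"x":0,"y":0,"z":0,"grip":1}]' 30
python3 - <<'E'
from h import *
delta([.616,-.008,.033],down(-10.8,42)); print(get_state()['joint_pos'].round(3))
E
```

```text
t: 5.75
eef_pos: [0.6219, 0.0028, 0.0625]
eef_rot: [0.271, 0.727, 0.597, 0.207]
wrist_force: [0.3, -0.3, -2.7]
finger_gap: 0.0238
grasp_force: 29.9
x,y,z cm [-1.11 -2.18  2.05] turn [-2.2  1.5  0.2]
[-0.063  0.055  2.225 -0.557  0.204  0.641]
```

Joint 5 is at its lower limit, so I'll use less tilt (32°), in the arm's own plane and a little farther out.

```bash
python3 - <<'E'
from h import *
delta([.640,-.012,.06],down(-1.1,32))
s=get_state();C=Ro.from_quat(np.roll(s['eef_rot'],-1))
E
```

```text
x,y,z cm [-1.08  1.41  1.53] turn [ 7.7  7.2 -7.8]
```

```bash
python3 -m pendant '[{"ax":3.8,"ay":3.6,"az":-3.9,"x":-0.5,"y":0.7,"z":0.8,"grip":1},{"ax":7.7,"ay":7.2,"az":-7.8,"x":-1.1,"y":1.4,"z":1.5,"grip":1},{"ax":7.7,"ay":7.2,"az":-7.8,"x":-1.1,"y":1.4,"z":1.5,"grip":1},{"ax":7.7,"ay":7.2,"az":-7.8,"x":-1.1,"y":1.4,"z":1.5,"grip":1}]' 30
python3 - <<'E'
from h import *
delta([.640,-.012,.034],down(-1.1,32)); print(get_state()['joint_pos'].round(3))
E
```

```text
t: 6.15
eef_pos: [0.6345, -0.0145, 0.0577]
eef_rot: [0.207, 0.696, 0.662, 0.186]
wrist_force: [0.3, -0.6, -4.3]
finger_gap: 0.0235
grasp_force: 29.9
x,y,z cm [ 0.32 -0.81  2.29] turn [ 0.3  1.8 -1.3]
[-0.175  0.099  2.122  0.146  0.361 -0.247]
```

```bash
python3 -m pendant '[{"ax":0,"ay":1.8,"az":-1.3,"x":0.3,"y":-0.3,"z":0.9,"grip":1},{"ax":0,"ay":1.8,"az":-1.3,"x":0.3,"y":-0.6,"z":1.7,"grip":1},{"ax":0,"ay":1.8,"az":-1.3,"x":0.3,"y":-0.8,"z":2.2,"grip":1},{"ax":0,"ay":1.8,"az":-1.3,"x":0.3,"y":-0.8,"z":2.2,"grip":1},{"ax":0,"ay":1.8,"az":-1.3,"x":0.3,"y":-0.8,"z":2.2,"grip":1}]' 30
python3 - <<'E'
from h import *
delta([.640,-.012,.033],down(-1.1,32)); print(get_state()['joint_pos'].round(3))
E
```

```text
t: 6.65
eef_pos: [0.6386, -0.0119, 0.0335]
eef_rot: [0.199, 0.686, 0.672, 0.194]
wrist_force: [-0.1, 0.0, -3.3]
finger_gap: 0.0239
grasp_force: 29.9
x,y,z cm [-0.    0.09  0.12] turn [ 0.2  0.2 -0. ]
[-0.19   0.159  2.115  0.281  0.323 -0.411]
```

```bash
python3 -m pendant '[{"ax":0,"ay":0,"az":0,"x":0,"y":-0.1,"z":0.17,"grip":1},{"ax":0,"ay":0,"az":0,"x":0,"y":-0.1,"z":0.17,"grip":1}]' 30; python3 - <<'E'
from h import *
d=snap('scene'); cv2.imwrite('pics/t2.png',cv2.resize(cv2.cvtColor(d['img'][190:340,270:470],cv2.COLOR_RGB2BGR),None,fx=4,fy=4))
E
```

```text
t: 6.85
eef_pos: [0.6399, -0.0122, 0.0329]
eef_rot: [0.2, 0.686, 0.672, 0.194]
wrist_force: [-0.4, 0.7, 0.7]
finger_gap: 0.0239
grasp_force: 30.0
```

View pics/t2.png

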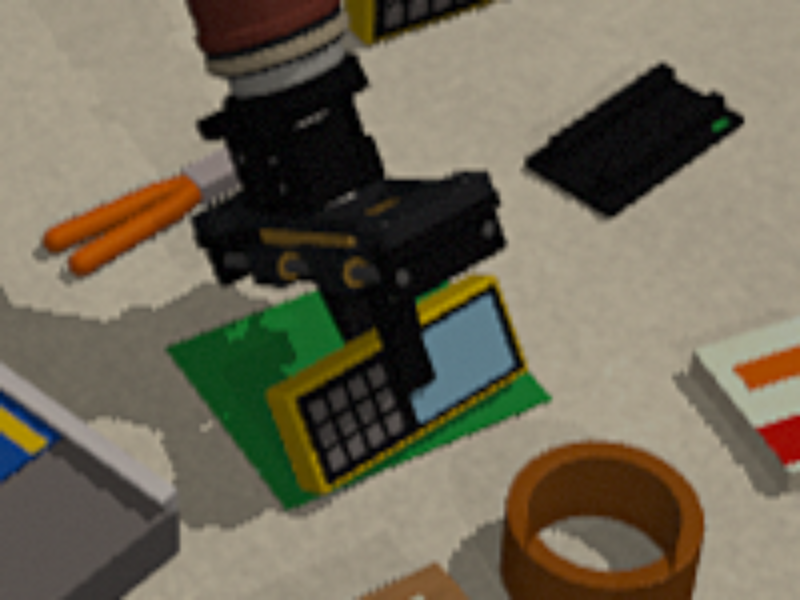

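The lower edge now rests on the mat. I'll open the fingers but keep the lower one in place as support.

```bash
python3 -m pendant '[{"ax":0,"ay":0,"az":0,"x":0,"y":0.3,"z":0,"grip":0.3},{"ax":0,"ay":0,"az":0,"x":0,"y":0.7,"z":0,"grip":0.1},{"ax":0,"ay":0,"az":0,"x":0,"y":1.2,"z":0,"grip":-0.1},{"ax":0,"ay":0,"az":0,"x":0,"y":1.7,"z":0,"grip":-0.35},{"ax":0,"ay":0,"az":0,"x":0,"y":2.2,"z":0,"grip":-0.6},{"ax":0,"ay":0,"az":0,"x":0,"y":2.6,"z":0,"grip":-0.8},{"ax":0,"ay":0,"az":0,"x":0,"y":2.8,"z":0,"grip":-0.9},{"ax":0,"ay":0,"az":0,"x":0,"y":2.8,"z":0,"grip":-0.9}]' 30; python3 - <<'E'
from h import *
d=snap('scene'); cv2.imwrite('pics/t3.png',cv2.resize(cv2.cvtColor(d['img'][190:340,270:470],cv2.COLOR_RGB2BGR),None,fx=4,fy=4))
E
```

```text
t: 7.7
eef_pos: [0.6633, -0.013, 0.0473]
eef_rot: [0.2, 0.686, 0.672, 0.194]
wrist_force: [-0.2, 0.5, -0.6]
finger_gap: 0.0774
grasp_force: 0.0
```

View pics/t3.png

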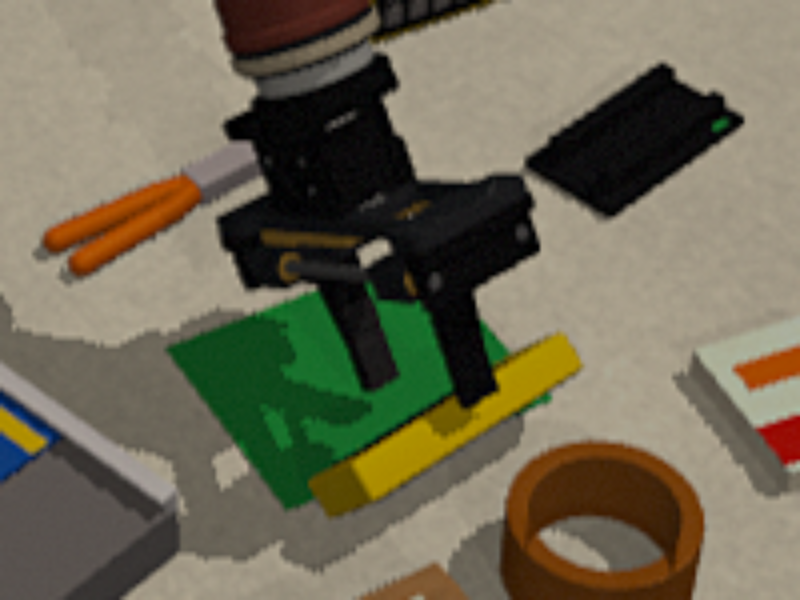

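The terminal isn't on its back. The picture shows only its yellow long edge, so it may be mid-fall or leaning forward. I'll check with numbers, without moving.

```bash
python3 - <<'E'
from h import *
for k in range(2):
  for c in ['top','scene']:
    d=snap(c)
    for s,w,p in find(c,d,'terminal'): print(c,s,w,p)
    bx=(260,150,400,250) if c=='top' else (330,255,440,335)
    m=mask(d,'yellow',bx); ys,xs=np.nonzero(m); print(c,m.sum(),xs.min(),xs.max(),ys.min(),ys.max())
    q=cv2.boxPoints(cv2.minAreaRect(np.c_[xs,ys].astype(np.float32))); print(q.round().tolist(), rect(d,m,.063),rect(d,m,.027))
s=get_state();print(s['t'],s['wrist_force'],s['eef_pos'])
d=snap('top');g=cv2.cvtColor(d['img'],cv2.COLOR_RGB2HSV)
for r in range(150,215,5): print(r,[tuple(int(v) for v in g[r,c]) for c in (290,305,350,365)])
E
```

```text
top 0.97 [0.381 0.292 0.081] [198. 287.]
top 0.59 [ 0.679 -0.021  0.04 ] [327. 169.]
top 297 296 309 155 178
[[296.0, 155.0], [309.0, 155.0], [309.0, 178.0], [296.0, 178.0]] {'c': (680, 41), 'L': 59, 'W': 32, 'longdir': -0.2} {'c': (690, 43), 'L': 61, 'W': 34, 'longdir': -0.2}
scene 0.88 [ 0.704 -0.03   0.026] [383. 309.]
scene 0.61 [0.393 0.299 0.059] [393. 172.]
scene 0.44 [ 0.426 -0.014  0.015] [308. 242.]
scene 848 354 424 283 332
[[351.0, 316.0], [410.0, 276.0], [426.0, 301.0], [368.0, 340.0]] {'c': (733, -43), 'L': 155, 'W': 68, 'longdir': 89.3} {'c': (710, -19), 'L': 161, 'W': 71, 'longdir': 89.3}
top 0.9 [0.385 0.29  0.08 ] [199. 286.]
top 0.77 [ 0.695 -0.022  0.027] [328. 164.]
top 0.57 [0.558 0.26  0.008] [220. 219.]
top 264 296 309 151 172
[[296.0, 151.0], [309.0, 151.0], [309.0, 172.0], [296.0, 172.0]] {'c': (692, 41), 'L': 55, 'W': 33, 'longdir': -0.2} {'c': (703, 43), 'L': 56, 'W': 34, 'longdir': -0.2}
scene 0.91 [ 0.707 -0.03   0.028] [385. 310.]
scene 0.86 [0.393 0.297 0.058] [393. 173.]
scene 844 354 424 283 332
[[351.0, 316.0], [410.0, 276.0], [427.0, 301.0], [368.0
[... 352 characters left out ...]
27, 219, 150), (27, 219, 150), (21, 36, 149)]
165 [(39, 26, 155), (27, 213, 151), (27, 219, 150), (20, 36, 148)]
170 [(39, 26, 155), (27, 213, 152), (27, 218, 151), (22, 32, 150)]
175 [(34, 25, 152), (60, 146, 70), (21, 39, 92), (23, 31, 150)]
180 [(41, 28, 156), (67, 188, 103), (21, 34, 97), (24, 34, 104)]
185 [(28, 29, 151), (67, 189, 104), (67, 196, 73), (22, 37, 103)]
190 [(26, 29, 147), (67, 183, 107), (66, 182, 73), (21, 35, 102)]
195 [(55, 47, 131), (61, 121, 97), (67, 195, 72), (21, 35, 102)]
200 [(65, 153, 112), (4, 170, 51), (67, 188, 72), (21, 39, 105)]
205 [(67, 188, 111), (5, 179, 47), (68, 189, 73), (21, 34, 105)]
210 [(67, 188, 102), (7, 181, 31), (67, 192, 73), (19, 35, 102)]
```

```bash
python3 - <<'E'
from h import *
a=snap('scene')['img'][230:340,320:440];b=snap('top')['img'][120:230,270:390]
cv2.imwrite('pics/t4.png',cv2.resize(cv2.cvtColor(np.hstack([a,b]),cv2.COLOR_RGB2BGR),(800,367),interpolation=2))
E
```

```text
(no output)
```

View pics/t4.png

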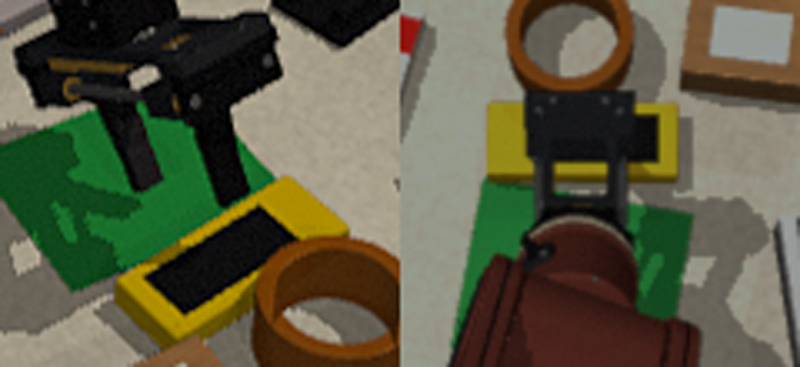

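The terminal ended up flat but screen down, just past the mat at about (0.70, -0.02), beside the tape roll. It tipped forward as the lower finger pushed it. I can recover: grip it across its width near the +y end, let it swing to hang vertically in a light grip, then lay it down the other way, screen up on the mat. First I'll back off and measure it.

```bash
python3 -m pendant '[{"ax":0,"ay":0,"az":0,"x":0,"y":0,"z":-4,"grip":-1},{"ax":0,"ay":0,"az":0,"x":0,"y":0,"z":-9,"grip":-1},{"ax":0,"ay":0,"az":0,"x":0,"y":0,"z":-12,"grip":-1},{"ax":0,"ay":0,"az":0,"x":0,"y":0,"z":-12,"grip":-1}]' 10
python3 - <<'E'
from h import *
delta([.60,.16,.18],down(0))
E
```

```text
t: 8.7
eef_pos: [0.6003, -0.0117, 0.1537]
eef_rot: [0.203, 0.685, 0.671, 0.196]
wrist_force: [0.4, 0.1, 0.5]
finger_gap: 0.0867
grasp_force: 0.0
x,y,z cm [17.16  1.12 -2.48] turn [32.8  0.5 -1.1]
```

```bash
python3 -m pendant '[{"ax":8,"ay":0,"az":0,"x":4.3,"y":0.3,"z":-0.6,"grip":-1},{"ax":16,"ay":0,"az":0,"x":8.6,"y":0.6,"z":-1.2,"grip":-1},{"ax":24,"ay":0,"az":-1,"x":13,"y":0.8,"z":-1.8,"grip":-1},{"ax":32.8,"ay":0.5,"az":-1.1,"x":17.2,"y":1.1,"z":-2.5,"grip":-1},{"ax":32.8,"ay":0.5,"az":-1.1,"x":17.2,"y":1.1,"z":-2.5,"grip":-1},{"ax":32.8,"ay":0.5,"az":-1.1,"x":17.2,"y":1.1,"z":-2.5,"grip":-1}]' 10
python3 - <<'E'
from h import *
d=snap('top'); h=cv2.cvtColor(d['img'],cv2.COLOR_RGB2HSV)
m=mask(d,'yellow',(270,140,370,190)); print(m.sum(),rect(d,m,.024))
for t in ['terminal','tape_roll','sachet_box']: print(t,find('top',d,t))
d=snap('scene'); m=mask(d,'yellow',(330,255,440,335)); print(find('scene',d,'terminal'))
delta([.60,.16,.18],down(0))
E
```

```text
t: 9.3
eef_pos: [0.5986, 0.1615, 0.1722]
eef_rot: [-0.004, 0.707, 0.707, -0.004]
wrist_force: [0.2, -0.1, -0.1]
finger_gap: 0.087
grasp_force: 0.0
714 {'c': (704, -13), 'L': 149, 'W': 60, 'longdir': 87.9}
terminal [(0.74, array([ 0.703, -0.015,  0.029]), array([325., 161.]))]
tape_roll [(0.7, array([ 0.789, -0.007,  0.045]), array([322., 127.]))]
sachet_box []
[(0.83, array([ 0.704, -0.03 ,  0.026]), array([384., 309.])), (0.61, array([0.384, 0.262, 0.051]), array([381., 179.]))]
x,y,z cm [ 0.04  0.21 -0.43] turn [-0.4 -0.1 -0.1]
```

```bash
python3 -m pendant '[{"ax":0,"ay":0,"az":1,"x":-4,"y":3.8,"z":1,"grip":-0.7},{"ax":0,"ay":0,"az":2.1,"x":-8,"y":7.5,"z":3,"grip":-0.7},{"ax":0,"ay":0,"az":2.1,"x":-11.3,"y":10.8,"z":6,"grip":-0.7},{"ax":0,"ay":0,"az":2.1,"x":-11.3,"y":10.8,"z":8,"grip":-0.7},{"ax":0,"ay":0,"az":2.1,"x":-11.3,"y":10.8,"z":10,"grip":-0.7},{"ax":0,"ay":0,"az":2.1,"x":-11.3,"y":10.8,"z":10,"grip":-0.7}]' 8
python3 - <<'E'
from h import *
delta([.706,.047,.004],down(-2.1))
d=snap('scene'); print(find('scene',d,'terminal'))
E
```

```text
t: 10.2
eef_pos: [0.7024, 0.0462, 0.0702]
eef_rot: [-0.006, 0.721, 0.693, -0.005]
wrist_force: [0.2, 0.0, -1.0]
finger_gap: 0.0738
grasp_force: 0.0
x,y,z cm [0.09 0.45 6.62] turn [-0.9 -0.1 -0.2]
[(0.94, array([0.384, 0.25 , 0.05 ]), array([377., 181.])), (0.87, array([ 0.704, -0.032,  0.028]), array([383., 309.]))]
```

```bash
python3 -m pendant '[{"ax":-0.9,"ay":0,"az":0,"x":0.1,"y":0.4,"z":2.5,"grip":-0.7},{"ax":-0.9,"ay":0,"az":0,"x":0.1,"y":0.4,"z":4.8,"grip":-0.7},{"ax":-0.9,"ay":0,"az":0,"x":0.1,"y":0.4,"z":6.2,"grip":-0.7},{"ax":-0.9,"ay":0,"az":0,"x":0.1,"y":0.4,"z":6.5,"grip":-0.7},{"ax":-0.9,"ay":0,"az":0,"x":0.1,"y":0.4,"z":6.5,"grip":-0.2},{"ax":-0.9,"ay":0,"az":0,"x":0.1,"y":0.4,"z":6.5,"grip":0},{"ax":-0.9,"ay":0,"az":0,"x":0.1,"y":0.4,"z":6.5,"grip":0},{"ax":-0.9,"ay":0,"az":0,"x":0.1,"y":0.4,"z":6.5,"grip":0}]' 8
```

```text
t: 11.1
eef_pos: [0.7092, 0.0488, 0.0096]
eef_rot: [0.003, 0.72, 0.694, 0.003]
wrist_force: [0.5, 1.3, -2.3]
finger_gap: 0.0602
grasp_force: 7.9
```

```bash
python3 -m pendant '[{"ax":0,"ay":0,"az":0,"x":0,"y":-0.2,"z":0,"grip":-0.5},{"ax":0,"ay":0,"az":0,"x":0,"y":-0.2,"z":0.3,"grip":-0.5},{"ax":0,"ay":0,"az":0,"x":0,"y":-0.2,"z":0.5,"grip":-0.5},{"ax":0,"ay":0,"az":0,"x":0,"y":-0.2,"z":0.5,"grip":-0.2},{"ax":0,"ay":0,"az":0,"x":0,"y":-0.2,"z":0.5,"grip":0},{"ax":0,"ay":0,"az":0,"x":0,"y":-0.2,"z":0.5,"grip":0},{"ax":0,"ay":0,"az":0,"x":0,"y":-0.2,"z":0.5,"grip":0}]' 8
```

```text
t: 11.8
eef_pos: [0.7083, 0.0487, 0.0046]
eef_rot: [0.003, 0.72, 0.694, 0.004]
wrist_force: [5.7, 0.4, -1.1]
finger_gap: 0.0601
grasp_force: 8.0
```

```bash
python3 -m pendant '[{"ax":0,"ay":0,"az":0,"x":0,"y":-0.5,"z":-1,"grip":0},{"ax":0,"ay":0,"az":0,"x":-0.2,"y":-1,"z":-2,"grip":0},{"ax":0,"ay":0,"az":0,"x":-0.4,"y":-2,"z":-3,"grip":0},{"ax":0,"ay":0,"az":0,"x":-0.8,"y":-3,"z":-4.5,"grip":0},{"ax":0,"ay":0,"az":0,"x":-1.4,"y":-4,"z":-6,"grip":0},{"ax":0,"ay":0,"az":0,"x":-2.2,"y":-5,"z":-7.5,"grip":0},{"ax":0,"ay":0,"az":0,"x":-3.2,"y":-6,"z":-9,"grip":0},{"ax":0,"ay":0,"az":0,"x":-3.2,"y":-6,"z":-9,"grip":0}]' 8
python3 - <<'E'
from h import *
d=snap('scene'); print(find('scene',d,'terminal'))
d=snap('top'); print(find('top',d,'terminal'))
E
```

```text
t: 12.6
eef_pos: [0.6452, 0.018, 0.0956]
eef_rot: [0.003, 0.721, 0.693, 0.003]
wrist_force: [0.6, 1.1, 0.7]
finger_gap: 0.0437
grasp_force: 0.0
[(0.7, array([0.408, 0.365, 0.059]), array([416., 166.])), (0.65, array([ 0.703, -0.038,  0.025]), array([380., 311.]))]
[(0.82, array([0.391, 0.316, 0.081]), array([188., 284.]))]
```

```bash
python3 - <<'E'
from h import *
d=snap('scene'); m=mask(d,'yellow',(330,255,440,335)); ys,xs=np.nonzero(m);print(xs.min(),xs.max(),ys.min(),ys.max(),rect(d,m,.027))
d=snap('top'); m=mask(d,'yellow',(270,140,370,190)); ys,xs=np.nonzero(m);print(xs.min(),xs.max(),ys.min(),ys.max(),rect(d,m,.024))
print(get_state()['finger_gap'])
E
```

```text
350 421 287 334 {'c': (710, -25), 'L': 153, 'W': 73, 'longdir': 81.3}
334 356 152 177 {'c': (694, -65), 'L': 60, 'W': 57, 'longdir': -9.6}
0.04365973356303539
```

It slipped out and turned about 7°, still flat. I'll grip the -y end instead, which is farther from the roll, with more force.

```bash
python3 - <<'E'
from h import *
delta([.692,-.075,.07],down(-9.6))
E
python3 -m pendant '[{"ax":0,"ay":0,"az":4,"x":-5,"y":2.5,"z":0,"grip":-0.6},{"ax":0,"ay":0,"az":7.4,"x":-9.4,"y":4.6,"z":1.5,"grip":-0.6},{"ax":0,"ay":0,"az":7.4,"x":-9.4,"y":4.6,"z":2.5,"grip":-0.6},{"ax":0,"ay":0,"az":7.4,"x":-9.4,"y":4.6,"z":2.5,"grip":-0.6}]' 30
python3 - <<'E'
from h import *
delta([.692,-.075,.004],down(-9.6))
d=snap('scene'); print(find('scene',d,'sachet_box'),find('scene',d,'tape_roll'),get_state()['finger_gap'])
E
```

```text
x,y,z cm [-9.27  5.08  2.23] turn [ 0.3 -0.1  7.5]
t: 13.3
eef_pos: [0.6861, -0.0777, 0.0652]
eef_rot: [-0.0, 0.764, 0.645, 0.001]
wrist_force: [-0.8, 0.4, -0.1]
finger_gap: 0.0659
grasp_force: 0.0
x,y,z cm [0.35 0.53 6.13] turn [ 0.1 -0.1 -0.1]
[(0.8, array([ 0.786, -0.151,  0.046]), array([367., 357.])), (0.65, array([0.559, 0.251, 0.007]), array([426., 227.]))] [(0.56, array([ 0.791, -0.011,  0.03 ]), array([420., 328.]))] 0.06905045684082933
```

```bash
python3 -m pendant '[{"ax":0,"ay":0,"az":0,"x":0.3,"y":0.5,"z":2.3,"grip":-0.75},{"ax":0,"ay":0,"az":0,"x":0.3,"y":0.5,"z":4.3,"grip":-0.75},{"ax":0,"ay":0,"az":0,"x":0.3,"y":0.5,"z":5.7,"grip":-0.75},{"ax":0,"ay":0,"az":0,"x":0.3,"y":0.5,"z":6.1,"grip":-0.75},{"ax":0,"ay":0,"az":0,"x":0.3,"y":0.5,"z":6.2,"grip":-0.5},{"ax":0,"ay":0,"az":0,"x":0.3,"y":0.5,"z":6.2,"grip":0},{"ax":0,"ay":0,"az":0,"x":0.3,"y":0.5,"z":6.2,"grip":0},{"ax":0,"ay":0,"az":0,"x":0.3,"y":0.5,"z":6.2,"grip":0}]' 30
```

```text
t: 14.25
eef_pos: [0.6943, -0.0747, 0.0081]
eef_rot: [0.003, 0.764, 0.646, 0.003]
wrist_force: [-1.6, 0.1, 2.9]
finger_gap: 0.0597
grasp_force: 30.0
```

```bash
python3 -m pendant '[{"ax":0,"ay":0,"az":0,"x":0,"y":0,"z":0.3,"grip":-0.45},{"ax":0,"ay":0,"az":0,"x":0,"y":0,"z":0.4,"grip":-0.45},{"ax":0,"ay":0,"az":0,"x":0,"y":0,"z":0.4,"grip":0},{"ax":0,"ay":0,"az":0,"x":0,"y":0,"z":0.4,"grip":0},{"ax":0,"ay":0,"az":0,"x":0,"y":0,"z":0.4,"grip":0},{"ax":0,"ay":0,"az":0,"x":0,"y":-0.3,"z":-0.2,"grip":0},{"ax":0,"ay":0,"az":0,"x":0,"y":-0.6,"z":-1,"grip":0},{"ax":0,"ay":0,"az":0,"x":0,"y":-1,"z":-2,"grip":0}]' 30
```

```text
t: 15.05
eef_pos: [0.6827, -0.0726, 0.0268]
eef_rot: [0.002, 0.764, 0.646, 0.002]
wrist_force: [0.2, 0.6, -1.6]
finger_gap: 0.0599
grasp_force: 30.0
```

```bash
python3 -m pendant '[{"ax":0,"ay":0,"az":0,"x":0,"y":-1,"z":-0.5,"grip":0},{"ax":0,"ay":0,"az":0,"x":0,"y":-2,"z":-1,"grip":0},{"ax":0,"ay":0,"az":0,"x":0,"y":-2,"z":-1,"grip":0}]' 30
python3 - <<'E'
from h import *
s=get_state(); print(s['moment'])
d=snap('scene'); print(find('scene',d,'terminal'));m=mask(d,'yellow',(310,235,440,335)); ys,xs=np.nonzero(m);print(xs.min(),xs.max(),ys.min(),ys.max())
i=[np.argmin(xs),np.argmax(xs),np.argmin(ys),np.argmax(ys)]; print([(xs[k],ys[k]) for k in i])
E
```

```text
t: 15.35
eef_pos: [0.6625, -0.0692, 0.0374]
eef_rot: [0.002, 0.763, 0.646, 0.003]
wrist_force: [-0.2, -0.4, -2.6]
finger_gap: 0.06
grasp_force: 30.0
[-0.23131612  0.03439054 -0.00049571]
[(0.92, array([0.407, 0.357, 0.043]), array([413., 171.])), (0.82, array([0.68 , 0.026, 0.06 ]), array([396., 279.]))]
383 416 266 296
[(np.int64(383), np.int64(273)), (np.int64(416), np.int64(282)), (np.int64(400), np.int64(266)), (np.int64(398), np.int64(296))]
```

```bash
python3 -m pendant '[{"ax":0,"ay":0,"az":0,"x":0,"y":-1,"z":-3,"grip":0},{"ax":0,"ay":0,"az":0,"x":0,"y":-3,"z":-7,"grip":0},{"ax":0,"ay":0,"az":0,"x":-0.5,"y":-5,"z":-11,"grip":0},{"ax":0,"ay":0,"az":-4,"x":-1,"y":-6.2,"z":-14,"grip":0},{"ax":0,"ay":0,"az":-9.6,"x":-1,"y":-6.2,"z":-16,"grip":0},{"ax":0,"ay":0,"az":-9.6,"x":-1,"y":-6.2,"z":-16,"grip":0}]' 30
python3 -m pendant '[{"ax":0,"ay":0,"az":0,"x":0,"y":0,"z":0,"grip":0},{"ax":0,"ay":0,"az":0,"x":0,"y":0,"z":0,"grip":0},{"ax":0,"ay":0,"az":0,"x":0,"y":0,"z":0,"grip":0}]' 15
python3 - <<'E'
from h import *
s=get_state(); print(s['moment'],s['wrist_force'])
d=snap('scene'); print(find('scene',d,'terminal'));m=mask(d,'yellow',(280,160,440,300)); ys,xs=np.nonzero(m);print(xs.min(),xs.max(),ys.min(),ys.max())
E
```

```text
t: 16.05
eef_pos: [0.6021, -0.0699, 0.2003]
eef_rot: [0.005, 0.707, 0.708, 0.005]
wrist_force: [1.1, -1.2, -1.8]
finger_gap: 0.0597
grasp_force: 30.0
t: 16.35
eef_pos: [0.5989, -0.0689, 0.1937]
eef_rot: [0.001, 0.707, 0.707, 0.002]
wrist_force: [0.4, 0.7, -2.5]
finger_gap: 0.0597
grasp_force: 15.0
[-0.18753301  0.03943739 -0.00386258] [ 0.42949344  0.68670145 -2.46894411]
[(0.81, array([0.393, 0.299, 0.06 ]), array([393., 172.])), (0.8, array([ 0.626, -0.04 ,  0.191]), array([357., 233.])), (0.6, array([ 0.787, -0.151,  0.045]), array([368., 358.]))]
357 415 160 188
```

```bash
python3 -m pendant '[{"ax":0,"ay":0,"az":0,"x":0,"y":0,"z":0,"grip":0},{"ax":0,"ay":0,"az":0,"x":0,"y":0,"z":0,"grip":0},{"ax":0,"ay":0,"az":0,"x":0,"y":0,"z":0,"grip":0}]' 10
python3 - <<'E'
from h import *
s=get_state(); print(s['moment'],s['wrist_force'])
# project expected terminal outlines for hanging angle
d=snap('scene'); hs=cv2.cvtColor(d['img'],cv2.COLOR_RGB2HSV)
print(find('scene',d,'terminal'))
p=s['eef_pos']; g=p+[0,0,.012]
for a in (0,15,30,45,60,75,90):
    e=g+np.array([0,np.cos(np.radians(a)),-np.sin(np.radians(a))])*.13
    print(a,w2p(d,e)[0].round(), w2p(d,g+(e-g)*.8)[0].round(), d['img'][tuple(w2p(d,g+(e-g)*.8)[0].round().astype(int)[::-1])])
E
```

```text
t: 16.75
eef_pos: [0.5998, -0.0693, 0.196]
eef_rot: [0.002, 0.707, 0.707, 0.003]
wrist_force: [-0.2, -0.9, -2.5]
finger_gap: 0.0598
grasp_force: 10.0
[-0.28234129  0.03857852 -0.02740034] [-0.15729432 -0.87407691 -2.46338004]
[(0.91, array([0.392, 0.299, 0.06 ]), array([393., 172.])), (0.8, array([ 0.62 , -0.064,  0.169]), array([346., 245.]))]
0 [385. 200.] [376. 205.] [30 31 32]
15 [383. 214.] [374. 216.] [3 4 8]
30 [378. 227.] [370. 227.] [162 152 133]
45 [370. 241.] [364. 238.] [165 156 137]
60 [360. 254.] [356. 248.] [112  91   0]
75 [349. 265.] [347. 257.] [41 56 63]
90 [337. 273.] [337. 264.] [166 157 137]
```

It pivoted as planned and now hangs about 68° nose-down, with the screen facing -y. Next I'll tilt the tool to carry it past vertical, under a firm grip.

```bash
python3 -m pendant '[{"ax":0,"ay":-4,"az":0,"x":0,"y":0,"z":0,"grip":0},{"ax":0,"ay":-12,"az":0,"x":0.5,"y":0,"z":0,"grip":0},{"ax":0,"ay":-20,"az":0,"x":1,"y":0,"z":0.5,"grip":0},{"ax":0,"ay":-28,"az":0,"x":2,"y":0,"z":1,"grip":0},{"ax":0,"ay":-36,"az":0,"x":3,"y":0,"z":2,"grip":0},{"ax":0,"ay":-44,"az":0,"x":3.7,"y":0,"z":3,"grip":0},{"ax":0,"ay":-50,"az":0,"x":3.7,"y":0,"z":3,"grip":0},{"ax":0,"ay":-50,"az":0,"x":3.7,"y":0,"z":3,"grip":0}]' 25
cat >> h.py <<'E'
def hang():
    s=get_state(); C=Ro.from_quat(np.roll(s['eef_rot'],-1)).as_matrix(); g=s['eef_pos']-.012*C[:,2]
    print('toolz',C[:,2].round(2),'y',C[:,1].round(2),'g',g.round(3),'M',s['moment'].round(2),'F',s['wrist_force'].round(1),'J',s['joint_pos'].round(2))
    d=snap('scene'); print([f for f in find('scene',d,'terminal') if f[1][0]>.45])
    y=cv2.inRange(cv2.cvtColor(d['img'],cv2.COLOR_RGB2HSV),(22,120,60),(34,255,255))
    best=[]
    for a in range(0,190,5):
        v=np.array([0,np.cos(np.radians(a)),-np.sin(np.radians(a))]); n=np.array([0,v[2],-v[1]])
        pts=[g+v*l+n*t+np.array([w,0,0]) for l in(-.018,.132) for t in(-.012,.012) for w in(-.03,.03)]
        m=silh(d,pts); best.append((round(float((y[m>0]>0).sum()-(y[cv2.dilate(m,np.ones((15,15)))-m>0]>0).sum()),0),a))
    print(sorted(best)[-4:])
E
python3 -c "
from h import *
hang()"
```

```text
t: 17.65
eef_pos: [0.5983, -0.0298, 0.162]
eef_rot: [0.3, 0.639, 0.642, -0.298]
wrist_force: [-0.5, 0.2, -3.3]
finger_gap: 0.0599
grasp_force: 25.0
toolz [ 0.   -0.77 -0.64] y [1. 0. 0.] g [ 0.598 -0.021  0.17 ] M [1.02 0.11 0.02] F [-0.5  0.2 -3.3] J [ 0.25  0.44  1.61 -0.85  1.44  0.52]
[(0.67, array([ 0.608, -0.061,  0.127]), array([343., 256.]))]
[(474.0, 110), (536.0, 115), (612.0, 125), (662.0, 120)]
```

```bash
python3 -m pendant '[{"ax":0,"ay":0,"az":0,"x":1.3,"y":0,"z":0.7,"grip":0},{"ax":0,"ay":0,"az":0,"x":2.4,"y":0,"z":1.4,"grip":0},{"ax":0,"ay":0,"az":0,"x":3.4,"y":0,"z":1.9,"grip":0},{"ax":0,"ay":0,"az":0,"x":3.8,"y":0,"z":2.2,"grip":0},{"ax":0,"ay":0,"az":0,"x":3.8,"y":0,"z":2.2,"grip":0}]' 25
python3 -c "
from h import *
hang()"
```

```text
t: 18.25
eef_pos: [0.5996, -0.025, 0.1216]
eef_rot: [0.3, 0.642, 0.64, -0.297]
wrist_force: [-0.3, -0.4, -3.3]
finger_gap: 0.0596
grasp_force: 25.0
toolz [ 0.   -0.77 -0.64] y [1. 0. 0.] g [ 0.6   -0.016  0.129] M [0.91 0.05 0.01] F [-0.3 -0.4 -3.3] J [ 0.26  0.5   1.61 -0.85  1.4   0.58]
[(0.79, array([ 0.61 , -0.055,  0.089]), array([345., 269.])), (0.18, array([ 0.791, -0.012,  0.034]), array([420., 327.]))]
[(466.0, 110), (534.0, 115), (546.0, 125), (654.0, 120)]
```

```bash
python3 -m pendant '[{"ax":0,"ay":0,"az":0,"x":0.3,"y":0,"z":0.25,"grip":0},{"ax":0,"ay":0,"az":0,"x":0.45,"y":0,"z":0.4,"grip":0},{"ax":0,"ay":0,"az":0,"x":0.45,"y":0,"z":0.4,"grip":0}]' 25
```

```text
t: 18.65
eef_pos: [0.6008, -0.0247, 0.1174]
eef_rot: [0.301, 0.642, 0.64, -0.296]
wrist_force: [0.6, 0.4, -0.2]
finger_gap: 0.0595
grasp_force: 25.0
```

```bash
python3 -m pendant '[{"ax":0,"ay":0,"az":0,"x":0.2,"y":0,"z":0.18,"grip":0},{"ax":0,"ay":0,"az":0,"x":0.2,"y":0,"z":0.18,"grip":0}]' 25
```

```text
t: 18.85
eef_pos: [0.6014, -0.0248, 0.1167]
eef_rot: [0.303, 0.642, 0.639, -0.296]
wrist_force: [-1.3, 2.7, 7.1]
finger_gap: 0.0601
grasp_force: 25.0
```

Foot is on the mat. Next, swing it down in a light grip.

```bash
python3 -m pendant '[{"ax":0,"ay":0,"az":0,"x":0,"y":0,"z":0,"grip":0},{"ax":0,"ay":0,"az":0,"x":1.1,"y":0,"z":-0.4,"grip":0},{"ax":0,"ay":0,"az":0,"x":2.2,"y":0,"z":-0.6,"grip":0},{"ax":0,"ay":0,"az":0,"x":3.3,"y":0,"z":-0.8,"grip":0},{"ax":0,"ay":0,"az":0,"x":4.5,"y":0,"z":-0.8,"grip":0},{"ax":0,"ay":0,"az":0,"x":5.6,"y":0,"z":-0.8,"grip":0},{"ax":0,"ay":0,"az":0,"x":6.8,"y":0,"z":-0.6,"grip":0},{"ax":0,"ay":0,"az":0,"x":6.8,"y":0,"z":-0.6,"grip":0}]' 11
python3 -c "
from h import *
hang()"
```

```text
t: 19.65
eef_pos: [0.5994, 0.0239, 0.0633]
eef_rot: [0.3, 0.641, 0.641, -0.297]
wrist_force: [-0.4, -0.9, -1.8]
finger_gap: 0.0596
grasp_force: 11.0
toolz [ 0.   -0.77 -0.64] y [1. 0. 0.] g [0.599 0.033 0.071] M [ 0.85  0.08 -0.  ] F [-0.4 -0.9 -1.8] J [ 0.33  0.63  1.56 -0.83  1.4   0.67]
[(0.95, array([ 0.606, -0.027,  0.056]), array([354., 273.]))]
[(458.0, 145), (482.0, 150), (524.0, 160), (622.0, 155)]
```

```bash
python3 -m pendant '[{"ax":0,"ay":0,"az":0,"x":1.1,"y":0,"z":0.3,"grip":0},{"ax":0,"ay":0,"az":0,"x":2.2,"y":0,"z":0.6,"grip":0},{"ax":0,"ay":0,"az":0,"x":3.2,"y":0,"z":1,"grip":0},{"ax":0,"ay":0,"az":0,"x":4,"y":0,"z":1.3,"grip":0},{"ax":0,"ay":0,"az":0,"x":4,"y":0,"z":1.3,"grip":0}]' 11
python3 -c "
from h import *
hang()"
```

```text
t: 20.25
eef_pos: [0.6, 0.0394, 0.025]
eef_rot: [0.3, 0.641, 0.641, -0.297]
wrist_force: [0.4, 0.3, -2.4]
finger_gap: 0.0596
grasp_force: 11.0
toolz [ 0.   -0.77 -0.64] y [1. 0. 0.] g [0.6   0.049 0.033] M [ 0.84  0.14 -0.09] F [ 0.4  0.3 -2.4] J [ 0.35  0.71  1.53 -0.83  1.38  0.72]
[(0.89, array([ 0.608, -0.021,  0.036]), array([356., 279.])), (0.61, array([0.577, 0.267, 0.01 ]), array([435., 227.]))]
[(435.0, 160), (495.0, 165), (597.0, 175), (631.0, 170)]
```

```bash
python3 -m pendant '[{"ax":0,"ay":0,"az":0,"x":0.3,"y":0,"z":0.25,"grip":0},{"ax":0,"ay":0,"az":0,"x":0.6,"y":0,"z":0.5,"grip":0},{"ax":0,"ay":0,"az":0,"x":0.6,"y":0,"z":0.5,"grip":0},{"ax":0,"ay":0,"az":0,"x":0.6,"y":0,"z":0.5,"grip":-0.5},{"ax":0,"ay":0,"az":0,"x":0.6,"y":0,"z":0.5,"grip":-0.9},{"ax":0,"ay":0,"az":0,"x":0.6,"y":0,"z":0.5,"grip":-0.9},{"ax":0,"ay":0,"az":0,"x":0.6,"y":0,"z":0.5,"grip":-0.9}]' 11
python3 -m pendant '[{"ax":0,"ay":0,"az":0,"x":0,"y":0,"z":-2,"grip":-1},{"ax":0,"ay":0,"az":0,"x":0,"y":0,"z":-5,"grip":-1},{"ax":0,"ay":0,"az":0,"x":-1,"y":0,"z":-9,"grip":-1},{"ax":0,"ay":0,"az":0,"x":-2,"y":0,"z":-13,"grip":-1},{"ax":0,"ay":0,"az":0,"x":-2,"y":0,"z":-13,"grip":-1}]' 11
python3 - <<'E'
from h import *
delta([.55,.14,.18],down(-6))
d=snap('scene'); print([f for f in find('scene',d,'terminal') if f[1][0]>.45])
d=snap('top'); m=mask(d,'yellow',(270,160,370,250)); h=cv2.morphologyEx(m,cv2.MORPH_CLOSE,np.ones((25,25))); print(rect(d,h,.027)); print([d['img'][r,c].tolist() for r in (190,205) for c in (300,320,340)])
E
```

```text
t: 21.05
eef_pos: [0.6012, 0.0393, 0.0195]
eef_rot: [0.301, 0.642, 0.64, -0.296]
wrist_force: [0.3, 0.6, -0.4]
finger_gap: 0.0797
grasp_force: 0.0
t: 21.55
eef_pos: [0.6035, 0.13, 0.1241]
eef_rot: [0.303, 0.643, 0.64, -0.291]
wrist_force: [0.8, 0.6, 1.5]
finger_gap: 0.0868
grasp_force: 0.0
x,y,z cm [-3.68 -5.25 -4.45] turn [ 3.6 49.6  5.4]
[(0.92, array([ 0.614, -0.016,  0.028]), array([360., 282.])), (0.5, array([ 0.787, -0.01 ,  0.033]), array([419., 326.]))]
{'c': (600, -10), 'L': 146, 'W': 60, 'longdir': 89.2}
[[91, 89, 21], [84, 75, 18], [72, 65, 26], [96, 92, 90], [18, 20, 22], [111, 145, 163]]
```

The terminal is on the mat at (0.600, -0.010), flat, and the pixel at (340,205) is screen blue, so it is screen up and released. Now the cover.

```bash
python3 -m pendant '[{"ax":0.5,"ay":8,"az":0.7,"x":-1,"y":0,"z":-1,"grip":-1},{"ax":1,"ay":16,"az":1.5,"x":-2,"y":-1,"z":-2,"grip":-1},{"ax":1.5,"ay":24,"az":2.5,"x":-3,"y":-2,"z":-3,"grip":-1},{"ax":2.4,"ay":32,"az":3.5,"x":-3.7,"y":-3,"z":-4.4,"grip":-1},{"ax":3,"ay":40,"az":4.4,"x":-3.7,"y":-4,"z":-4.4,"grip":-1},{"ax":3.6,"ay":49.6,"az":5.4,"x":-3.7,"y":-5.2,"z":-4.4,"grip":-1},{"ax":3.6,"ay":49.6,"az":5.4,"x":-3.7,"y":-5.2,"z":-4.4,"grip":-1}]' 11
python3 - <<'E'
from h import *
delta([.506,-.269,.16],down(7.1))
d=snap('top'); m=mask(d,'yellow',(270,160,370,250)); h=cv2.morphologyEx(m,cv2.MORPH_CLOSE,np.ones((25,25))); print(rect(d,h,.027));
b=mask(d,'blue',(380,190,475,285)); print('cover blue',rect(d,b,.043))
E
```

```text
t: 22.4
eef_pos: [0.5462, 0.1325, 0.1733]
eef_rot: [-0.003, 0.746, 0.666, -0.005]
wrist_force: [0.1, -0.3, -0.6]
finger_gap: 0.087
grasp_force: 0.0
x,y,z cm [-40.34   0.58   1.47] turn [ -0.7   0.1 -13.6]
{'c': (600, -10), 'L': 146, 'W': 60, 'longdir': 89.2}
cover blue {'c': (506, -269), 'L': 128, 'W': 117, 'longdir': 7.0}
```

```bash
python3 -m pendant '[{"ax":0,"ay":0,"az":-3,"x":-5,"y":0,"z":0,"grip":-1},{"ax":0,"ay":0,"az":-6,"x":-10,"y":0.2,"z":0,"grip":-1},{"ax":0,"ay":0,"az":-9,"x":-15,"y":0.3,"z":0,"grip":-1},{"ax":0,"ay":0,"az":-12,"x":-20,"y":0.4,"z":0,"grip":-0.3},{"ax":0,"ay":0,"az":-13.6,"x":-25,"y":0.5,"z":0.5,"grip":-0.3},{"ax":0,"ay":0,"az":-13.6,"x":-30,"y":0.6,"z":1,"grip":-0.3},{"ax":0,"ay":0,"az":-13.6,"x":-35,"y":0.6,"z":1.5,"grip":-0.3},{"ax":0,"ay":0,"az":-13.6,"x":-40.3,"y":0.6,"z":1.5,"grip":-0.3}]' 15
python3 -m pendant '[{"ax":0,"ay":0,"az":0,"x":0,"y":0,"z":0,"grip":-0.3}]' 15
python3 - <<'E'
from h import *
delta([.506,-.269,.049],down(7))
d=snap('scene'); print(find('scene',d,'cover_handle'))
E
```

```text
t: 23.25
eef_pos: [0.5096, -0.2628, 0.159]
eef_rot: [-0.004, 0.66, 0.752, -0.007]
wrist_force: [-0.0, -1.0, 0.6]
finger_gap: 0.0592
grasp_force: 0.0
t: 23.35
eef_pos: [0.5094, -0.2671, 0.1598]
eef_rot: [-0.003, 0.662, 0.75, -0.007]
wrist_force: [-0.3, -0.2, 0.6]
finger_gap: 0.0574
grasp_force: 0.0
x,y,z cm [-0.09 -0.19 11.09] turn [-0.9  0.3  0.1]
[(0.83, array([ 0.518, -0.265,  0.048]), array([239., 305.]))]
```

```bash
python3 -m pendant '[{"ax":-0.6,"ay":0,"az":0,"x":0,"y":-0.2,"z":4,"grip":-0.3},{"ax":-0.6,"ay":0,"az":0,"x":0,"y":-0.2,"z":7.5,"grip":-0.3},{"ax":-0.6,"ay":0,"az":0,"x":0,"y":-0.2,"z":9.8,"grip":-0.3},{"ax":-0.6,"ay":0,"az":0,"x":0,"y":-0.2,"z":10.8,"grip":-0.3},{"ax":-0.6,"ay":0,"az":0,"x":0,"y":-0.2,"z":10.8,"grip":0.5},{"ax":-0.6,"ay":0,"az":0,"x":0,"y":-0.2,"z":10.8,"grip":1},{"ax":-0.6,"ay":0,"az":0,"x":0,"y":-0.2,"z":10.8,"grip":1},{"ax":-0.6,"ay":0,"az":0,"x":0,"y":-0.2,"z":10.8,"grip":1}]' 15
python3 -m pendant '[{"ax":0,"ay":0,"az":0,"x":0,"y":0,"z":0,"grip":1},{"ax":0,"ay":0,"az":0,"x":0,"y":0,"z":0,"grip":1}]' 15
```

```text
t: 24.25
eef_pos: [0.5088, -0.2631, 0.0553]
eef_rot: [0.003, 0.66, 0.751, -0.001]
wrist_force: [-0.6, -0.4, 0.1]
finger_gap: 0.0321
grasp_force: 0.0
t: 24.45
eef_pos: [0.5078, -0.2629, 0.0543]
eef_rot: [0.002, 0.66, 0.751, -0.001]
wrist_force: [-1.8, 0.4, 3.0]
finger_gap: 0.0179
grasp_force: 15.0
```

```bash
python3 -m pendant '[{"ax":0,"ay":0,"az":0,"x":0,"y":1,"z":0,"grip":1},{"ax":0,"ay":0,"az":0,"x":0,"y":2.5,"z":0,"grip":1},{"ax":0,"ay":0,"az":0,"x":0,"y":4,"z":0,"grip":1},{"ax":0,"ay":0,"az":0,"x":0,"y":5.2,"z":0,"grip":1},{"ax":0,"ay":0,"az":0,"x":0,"y":6,"z":0,"grip":1},{"ax":0,"ay":0,"az":0,"x":0,"y":6.3,"z":0,"grip":1},{"ax":0,"ay":0,"az":0,"x":0,"y":6.3,"z":0,"grip":1}]' 15
python3 -m pendant '[{"ax":0,"ay":0,"az":0,"x":0,"y":0.4,"z":0,"grip":1},{"ax":0,"ay":0,"az":0,"x":0,"y":0.8,"z":0,"grip":1},{"ax":0,"ay":0,"az":0,"x":0,"y":0.8,"z":0,"grip":1}]' 15
python3 -m pendant '[{"ax":0,"ay":0,"az":0,"x":0,"y":0.3,"z":0,"grip":1},{"ax":0,"ay":0,"az":0,"x":0,"y":0.3,"z":0,"grip":1}]' 15
```

```text
t: 25.15
eef_pos: [0.5715, -0.2549, 0.0543]
eef_rot: [0.003, 0.66, 0.751, -0.001]
wrist_force: [1.6, -2.9, 3.8]
finger_gap: 0.0181
grasp_force: 15.0
t: 25.45
eef_pos: [0.5788, -0.254, 0.0543]
eef_rot: [0.002, 0.66, 0.751, -0.001]
wrist_force: [1.5, -3.1, 4.9]
finger_gap: 0.0178
grasp_force: 15.0
t: 25.65
eef_pos: [0.5802, -0.2538, 0.0542]
eef_rot: [0.001, 0.66, 0.751, -0.002]
wrist_force: [-4.6, -3.1, 9.5]
finger_gap: 0.0178
grasp_force: 15.0
```

```bash
python3 -m pendant '[{"ax":0,"ay":0,"az":0,"x":0,"y":-0.3,"z":0,"grip":-0.2},{"ax":0,"ay":0,"az":0,"x":0,"y":-0.3,"z":0,"grip":-0.4},{"ax":0,"ay":0,"az":0,"x":0,"y":-0.3,"z":0,"grip":-0.6},{"ax":0,"ay":0,"az":0,"x":0,"y":-0.3,"z":-3,"grip":-0.8},{"ax":0,"ay":0,"az":0,"x":0,"y":-0.3,"z":-7,"grip":-0.8},{"ax":0,"ay":0,"az":0,"x":0,"y":-0.3,"z":-10,"grip":-0.8},{"ax":0,"ay":0,"az":0,"x":0,"y":-0.3,"z":-10,"grip":-0.8}]' 15
python3 - <<'E'
from h import *
delta([.60,-.010,.12],down(-.8))
E
```

```text
t: 26.35
eef_pos: [0.5808, -0.2541, 0.1591]
eef_rot: [0.005, 0.66, 0.752, -0.0]
wrist_force: [0.5, -0.9, 0.0]
finger_gap: 0.0655
grasp_force: 0.0
x,y,z cm [23.99  5.04  3.75] turn [0.4 0.4 8.2]
```

```bash
python3 -m pendant '[{"ax":0,"ay":0,"az":2,"x":5,"y":1,"z":0,"grip":-0.8},{"ax":0,"ay":0,"az":4,"x":10,"y":2,"z":0,"grip":-0.8},{"ax":0,"ay":0,"az":6,"x":15,"y":3,"z":1,"grip":-0.8},{"ax":0,"ay":0,"az":8.2,"x":20,"y":4,"z":2,"grip":-0.8},{"ax":0,"ay":0,"az":8.2,"x":24,"y":5,"z":3.7,"grip":-0.8},{"ax":0,"ay":0,"az":8.2,"x":24,"y":5,"z":3.7,"grip":-0.8}]' 25
python3 - <<'E'
from h import *
delta([.60,-.010,.008],down(-.8))
d=snap('top'); h=cv2.cvtColor(d['img'],cv2.COLOR_RGB2HSV)
# black nest: dark pixels around predicted nest, floor z=.008
c=w2p(d,[[.457,-.275,.008]])[0].round(); print(c)
dark=cv2.inRange(h,(0,0,0),(179,255,42)); x0,y0=int(c[0])-60,int(c[1])-40
sub=np.zeros_like(dark); sub[y0:y0+80,x0:x0+120]=dark[y0:y0+80,x0:x0+120]
n,l,s,_=cv2.connectedComponentsWithStats(sub); i=1+np.argmax(s[1:,4]); print(s[i],rect(d,(l==i).astype(np.uint8),.008))
b=mask(d,'blue',(380,150,475,285)); print('cover blue',rect(d,b,.043))
print([f for f in find('top',d,'terminal')])
a=d['img'][150:300,370:490]; a=np.clip(a.astype(int)*2,0,255).astype(np.uint8); cv2.imwrite('pics/nest.png',cv2.resize(cv2.cvtColor(a,cv2.COLOR_RGB2BGR),None,fx=4,fy=4))
E
```

```text
t: 26.95
eef_pos: [0.5935, -0.0024, 0.1114]
eef_rot: [-0.002, 0.71, 0.704, -0.002]
wrist_force: [-0.5, -0.6, -0.6]
finger_gap: 0.0781
grasp_force: 0.0
x,y,z cm [-0.76  0.72 10.34] turn [-0.4  0.   0.4]
[428. 255.]
[441 261  25  18 276] {'c': (419, -337), 'L': 61, 'W': 35, 'longdir': -80.4}
cover blue {'c': (579, -260), 'L': 128, 'W': 117, 'longdir': 7.1}
[(0.85, array([0.385, 0.294, 0.079]), array([197., 286.])), (0.51, array([ 0.594, -0.07 ,  0.031]), array([347., 202.]))]
```

View pics/nest.png

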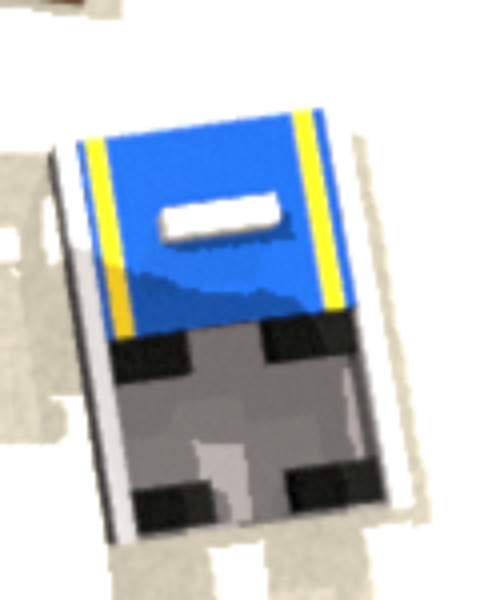

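The cover is fully open: blue centre at (0.579, -0.260), handle near crop pixel (220,215). The nest lies between the four black corner pads around crop pixel (238,424), and its grey notches are clear.

```bash
python3 -m pendant '[{"ax":0,"ay":0,"az":0,"x":0,"y":0,"z":3,"grip":-0.95},{"ax":0,"ay":0,"az":0,"x":0,"y":0,"z":5,"grip":-0.95},{"ax":0,"ay":0,"az":0,"x":0,"y":0,"z":5,"grip":-0.95}]' 25
python3 - <<'E'
from h import *
delta([.60,-.010,.008],down(-.8))
d=snap('top'); print(p2w(d,(429.5,256),.036), w2p(d,[[.457,-.275,.036]]))
d=snap('scene'); print(find('scene',d,'terminal')[:2])
E
```

```text
t: 27.35
eef_pos: [0.5939, -0.0101, 0.0625]
eef_rot: [-0.001, 0.713, 0.702, -0.003]
wrist_force: [-0.1, 0.5, -0.1]
finger_gap: 0.0843
grasp_force: 0.0
x,y,z cm [0.04 0.64 5.44] turn [-0.3  0.2 -0.1]
[ 0.45297028 -0.27278203  0.036     ] [[430.32990375 254.37664155]]
[(0.97, array([ 0.614, -0.031,  0.027]), array([355., 286.])), (0.86, array([0.397, 0.331, 0.055]), array([403., 170.]))]
```

```bash
python3 -m pendant '[{"ax":0,"ay":0,"az":0,"x":0,"y":0.6,"z":2.5,"grip":-0.95},{"ax":0,"ay":0,"az":0,"x":0,"y":0.6,"z":4.5,"grip":-0.95},{"ax":0,"ay":0,"az":0,"x":0,"y":0.6,"z":5.4,"grip":-0.95},{"ax":0,"ay":0,"az":0,"x":0,"y":0.6,"z":5.4,"grip":-0.5},{"ax":0,"ay":0,"az":0,"x":0,"y":0.6,"z":5.4,"grip":0},{"ax":0,"ay":0,"az":0,"x":0,"y":0.6,"z":5.4,"grip":0},{"ax":0,"ay":0,"az":0,"x":0,"y":0.6,"z":5.4,"grip":0},{"ax":0,"ay":0,"az":0,"x":0,"y":0.6,"z":5.4,"grip":0}]' 25
```

```text
t: 28.3
eef_pos: [0.6033, -0.0092, 0.0131]
eef_rot: [0.002, 0.712, 0.702, -0.001]
wrist_force: [-0.9, -0.3, 6.5]
finger_gap: 0.0598
grasp_force: 25.0
```

```bash
python3 -m pendant '[{"ax":0,"ay":0,"az":0,"x":0,"y":0,"z":-2,"grip":0},{"ax":0,"ay":0,"az":0,"x":0,"y":0,"z":-5,"grip":0},{"ax":0,"ay":0,"az":0,"x":0,"y":0,"z":-8,"grip":0},{"ax":0,"ay":0,"az":0,"x":0,"y":0,"z":-10,"grip":0},{"ax":0,"ay":0,"az":0,"x":0,"y":0,"z":-10,"grip":0},{"ax":0,"ay":0,"az":0,"x":0,"y":0,"z":-10,"grip":0}]' 30
python3 - <<'E'
from h import *
s=get_state(); print(s['moment'])
for c in ('top','scene'):
    d=snap(c); print(find(c,d,'terminal')[:2])
    m=mask(d,'yellow',(260,150,380,270) if c=='top' else (300,200,430,300)); h=cv2.morphologyEx(m,cv2.MORPH_CLOSE,np.ones((25,25))); print(rect(d,h,s['eef_pos'][2]+.014))
delta([.457,-.275,.14],down(7.0))
E
```

```text
t: 28.9
eef_pos: [0.6024, -0.0087, 0.1113]
eef_rot: [0.001, 0.712, 0.702, -0.001]
wrist_force: [-0.9, -0.3, -4.0]
finger_gap: 0.0601
grasp_force: 30.0
[-0.10408431  0.03243604  0.07104732]
[(0.98, array([0.597, 0.042, 0.124]), array([300., 193.])), (0.69, array([0.385, 0.296, 0.08 ]), array([196., 286.]))]
{'c': (602, 50), 'L': 60, 'W': 28, 'longdir': -0.2}
[(0.96, array([0.401, 0.334, 0.056]), array([405., 170.])), (0.87, array([ 0.61 , -0.049,  0.124]), array([348., 255.]))]
{'c': (624, -71), 'L': 83, 'W': 63, 'longdir': 45.8}
x,y,z cm [-26.84 -14.07  -2.92] turn [-0.2  0.1 -7.8]
```

```bash
python3 -m pendant '[{"ax":0,"ay":0,"az":-1,"x":-4,"y":-2,"z":-1,"grip":0},{"ax":0,"ay":0,"az":-2,"x":-8.5,"y":-4.5,"z":-2.5,"grip":0},{"ax":0,"ay":0,"az":-4,"x":-13,"y":-7,"z":-2.9,"grip":0},{"ax":0,"ay":0,"az":-6,"x":-17.5,"y":-9.2,"z":-2.9,"grip":0},{"ax":0,"ay":0,"az":-7.8,"x":-22,"y":-11.5,"z":-2.9,"grip":0},{"ax":0,"ay":0,"az":-7.8,"x":-25.5,"y":-13.5,"z":-2.9,"grip":0},{"ax":0,"ay":0,"az":-7.8,"x":-26.8,"y":-14.1,"z":-2.9,"grip":0},{"ax":0,"ay":0,"az":-7.8,"x":-26.8,"y":-14.1,"z":-2.9,"grip":0}]' 30
python3 -m pendant '[{"ax":0,"ay":0,"az":0,"x":0,"y":0,"z":2,"grip":0},{"ax":0,"ay":0,"az":0,"x":0,"y":0,"z":4,"grip":0},{"ax":0,"ay":0,"az":0,"x":0,"y":0,"z":4,"grip":0},{"ax":0,"ay":0,"az":0,"x":0,"y":0,"z":4,"grip":0}]' 30
python3 - <<'E'
from h import *
s=get_state()
for c,bx in (('top',(370,190,490,300)),('scene',(160,230,300,350))):
    d=snap(c); print(c,find(c,d,'terminal')[:2])
    # project expected terminal outline: ends
    a=np.radians(97); v=np.array([np.cos(a),np.sin(a),0]); p=s['eef_pos']+[0,0,.014]
    print('expected end px',w2p(d,[p+v*.075,p-v*.075]).round().tolist())
    m=mask(d,'yellow',bx); ys,xs=np.nonzero(m); print(m.sum(),xs.min(),xs.max(),ys.min(),ys.max(),rect(d,m,p[2]))
delta([.457,-.275,.05],down(7.0))
E
```

```text
t: 29.9
eef_pos: [0.4567, -0.2763, 0.1408]
eef_rot: [0.001, 0.664, 0.748, -0.001]
wrist_force: [0.4, 0.2, -2.9]
finger_gap: 0.06
grasp_force: 30.0
t: 30.3
eef_pos: [0.4582, -0.2734, 0.1011]
eef_rot: [0.0, 0.662, 0.75, -0.001]
wrist_force: [0.4, 0.4, -2.0]
finger_gap: 0.0599
grasp_force: 30.0
top [(0.8, array([0.383, 0.289, 0.08 ]), array([199., 287.])), (0.69, array([ 0.461, -0.219,  0.12 ]), array([414., 250.]))]
expected end px [[405.0, 255.0], [469.0, 247.0]]
192 392 402 190 234 {'c': (552, -184), 'L': 106, 'W': 10, 'longdir': 7.1}
scene [(0.66, array([0.392, 0.292, 0.058]), array([392., 174.]))]
expected end px [[244.0, 250.0], [187.0, 287.0]]
225 213 249 322 349 {'c': (630, -352), 'L': 94, 'W': 11, 'longdir': 6.8}
x,y,z cm [ 0.05 -0.21  5.29] turn [0.1 0.3 0.1]
```

```bash
python3 - <<'E'
from h import *
s=get_state(); d=snap('top'); y=cv2.inRange(cv2.cvtColor(d['img'],cv2.COLOR_RGB2HSV),(22,110,50),(34,255,255))
z=s['eef_pos'][2]+.014
for bx in ((395,236,430,285),(445,232,485,280)):
    m=np.zeros_like(y); m[bx[1]:bx[3],bx[0]:bx[2]]=y[bx[1]:bx[3],bx[0]:bx[2]]
    ys,xs=np.nonzero(m)
    if len(xs):
        P=np.array([p2w(d,(a,b),z)[:2] for a,b in zip(xs,ys)])-[.457,-.275]
        a=np.radians(7); q=P@np.array([[np.cos(a),-np.sin(a)],[np.sin(a),np.cos(a)]])  # case frame
        print(len(xs),'case x',q[:,0].min().round(3),q[:,0].max().round(3),'y',q[:,1].min().round(3),q[:,1].max().round(3))
E
```

```text
167 case x -0.029 0.032 y 0.017 0.078
```

```bash
python3 -m pendant '[{"ax":0,"ay":0,"az":0,"x":-0.15,"y":-0.2,"z":2,"grip":0},{"ax":0,"ay":0,"az":0,"x":-0.15,"y":-0.2,"z":4,"grip":0},{"ax":0,"ay":0,"az":0,"x":-0.15,"y":-0.2,"z":5,"grip":0},{"ax":0,"ay":0,"az":0,"x":-0.15,"y":-0.2,"z":5.5,"grip":0},{"ax":0,"ay":0,"az":0,"x":-0.15,"y":-0.2,"z":5.5,"grip":0}]' 30
python3 -c "
from h import *
delta([.457,-.276,.018],down(7.0))"
```

```text
t: 31.05
eef_pos: [0.4562, -0.2766, 0.0464]
eef_rot: [0.001, 0.662, 0.749, -0.001]
wrist_force: [-0.8, 0.2, -3.4]
finger_gap: 0.0598
grasp_force: 30.0
x,y,z cm [0.06 0.09 2.84] turn [-0.   0.2  0. ]
```

```bash
python3 -m pendant '[{"ax":0,"ay":0,"az":0,"x":0,"y":0.1,"z":0.6,"grip":0},{"ax":0,"ay":0,"az":0,"x":0,"y":0.1,"z":1.2,"grip":0},{"ax":0,"ay":0,"az":0,"x":0,"y":0.1,"z":1.8,"grip":0},{"ax":0,"ay":0,"az":0,"x":0,"y":0.1,"z":2.2,"grip":0},{"ax":0,"ay":0,"az":0,"x":0,"y":0.1,"z":2.2,"grip":0}]' 30
python3 -m pendant '[{"ax":0,"ay":0,"az":0,"x":0,"y":0,"z":0.4,"grip":0},{"ax":0,"ay":0,"az":0,"x":0,"y":0,"z":0.5,"grip":0},{"ax":0,"ay":0,"az":0,"x":0,"y":0,"z":0.5,"grip":0}]' 30
```

```text
t: 31.55
eef_pos: [0.4567, -0.2763, 0.0238]
eef_rot: [0.0, 0.662, 0.749, -0.001]
wrist_force: [0.1, 0.4, -2.4]
finger_gap: 0.0599
grasp_force: 30.0
t: 31.85
eef_pos: [0.4572, -0.2766, 0.0195]
eef_rot: [0.001, 0.662, 0.749, -0.001]
wrist_force: [-0.2, 0.6, -1.7]
finger_gap: 0.0601
grasp_force: 30.0
```

```bash
python3 -m pendant '[{"ax":0,"ay":0,"az":0,"x":0,"y":0,"z":0.2,"grip":0},{"ax":0,"ay":0,"az":0,"x":0,"y":0,"z":0.2,"grip":0}]' 30
python3 -m pendant '[{"ax":0,"ay":0,"az":0,"x":0,"y":0,"z":0,"grip":-0.5},{"ax":0,"ay":0,"az":0,"x":0,"y":0,"z":0,"grip":-0.75},{"ax":0,"ay":0,"az":0,"x":0,"y":0,"z":0,"grip":-0.75},{"ax":0,"ay":0,"az":0,"x":0,"y":0,"z":0,"grip":-0.75},{"ax":0,"ay":0,"az":0,"x":0,"y":0,"z":-3,"grip":-0.75},{"ax":0,"ay":0,"az":0,"x":0,"y":0,"z":-7,"grip":-0.75},{"ax":0,"ay":0,"az":0,"x":0,"y":0,"z":-12,"grip":-0.4},{"ax":0,"ay":0,"az":0,"x":0,"y":0,"z":-12,"grip":-0.4}]' 15
python3 - <<'E'
from h import *
d=snap('top'); y=cv2.inRange(cv2.cvtColor(d['img'],cv2.COLOR_RGB2HSV),(22,110,40),(34,255,255))
c=w2p(d,[[.457,-.275,.032]])[0].astype(int); print(c)
m=np.zeros_like(y); m[c[1]-8:c[1]+25,c[0]-45:c[0]+45]=y[c[1]-8:c[1]+25,c[0]-45:c[0]+45]; ys,xs=np.nonzero(m)
P=np.array([p2w(d,(a,b),.032)[:2] for a,b in zip(xs,ys)])-[.457,-.275]
a=np.radians(7); q=P@np.array([[np.cos(a),-np.sin(a)],[np.sin(a),np.cos(a)]]); print(len(q),q.min(0).round(3),q.max(0).round(3))
for c in('top','scene'):
    d=snap(c); print(c,[f for f in find(c,d,'terminal') if f[1][1]<0])
delta([.5802,-.2575,.16],down(7.0))
E
```

```text
t: 32.05
eef_pos: [0.4576, -0.277, 0.0181]
eef_rot: [0.002, 0.662, 0.749, -0.001]
wrist_force: [-0.5, 0.6, -0.0]
finger_gap: 0.0598
grasp_force: 30.0
t: 32.85
eef_pos: [0.4614, -0.2796, 0.1456]
eef_rot: [0.008, 0.662, 0.749, -0.001]
wrist_force: [1.3, -0.2, 0.1]
finger_gap: 0.067
grasp_force: 0.0
[429 254]
138 [-0.031  0.021] [0.03  0.074]
top [(0.62, array([ 0.46 , -0.236,  0.035]), array([415., 254.]))]
scene [(0.75, array([ 0.46 , -0.273,  0.034]), array([222., 295.]))]
x,y,z cm [ 0.27 12.52 -2.44] turn [-0.1  0.1  0. ]
```

The terminal is seated: its +y end is at case y +0.074, x ±0.03, and the top is at about 33 mm. Now I'll shut the cover.

```bash
python3 -m pendant '[{"ax":0,"ay":0,"az":0,"x":0.1,"y":4,"z":-2,"grip":-0.4},{"ax":0,"ay":0,"az":0,"x":0.3,"y":8.5,"z":-2,"grip":-0.4},{"ax":0,"ay":0,"az":0,"x":0.3,"y":12.4,"z":-1.5,"grip":-0.4},{"ax":0,"ay":0,"az":0,"x":0.3,"y":12.4,"z":-1,"grip":-0.4},{"ax":0,"ay":0,"az":0,"x":0.3,"y":12.4,"z":0,"grip":-0.4},{"ax":0,"ay":0,"az":0,"x":0.3,"y":12.4,"z":0,"grip":-0.4}]' 15
python3 -c "
from h import *
delta([.5802,-.2575,.053],down(7.0))"
```

```text
t: 33.7
eef_pos: [0.5772, -0.2572, 0.1339]
eef_rot: [-0.002, 0.663, 0.749, -0.002]
wrist_force: [-0.0, -0.4, -0.8]
finger_gap: 0.0611
grasp_force: 0.0
x,y,z cm [-0.07  0.33  8.09] turn [-0.3 -0.   0. ]
```

```bash
python3 -m pendant '[{"ax":0,"ay":0,"az":0,"x":0,"y":0.2,"z":4,"grip":-0.4},{"ax":0,"ay":0,"az":0,"x":0,"y":0.2,"z":7,"grip":-0.4},{"ax":0,"ay":0,"az":0,"x":0,"y":0.2,"z":8,"grip":-0.2},{"ax":0,"ay":0,"az":0,"x":0,"y":0.2,"z":8,"grip":0.5},{"ax":0,"ay":0,"az":0,"x":0,"y":0.2,"z":8,"grip":1},{"ax":0,"ay":0,"az":0,"x":0,"y":0.2,"z":8,"grip":1},{"ax":0,"ay":0,"az":0,"x":0,"y":0.2,"z":8,"grip":1},{"ax":0,"ay":0,"az":0,"x":0,"y":0.2,"z":8,"grip":1}]' 15
python3 -m pendant '[{"ax":0,"ay":0,"az":0,"x":0,"y":-1,"z":0,"grip":1},{"ax":0,"ay":0,"az":0,"x":0,"y":-2.5,"z":0,"grip":1},{"ax":0,"ay":0,"az":0,"x":0,"y":-4.5,"z":0,"grip":1},{"ax":0,"ay":0,"az":0,"x":0,"y":-6.5,"z":0,"grip":1},{"ax":0,"ay":0,"az":0,"x":0,"y":-8.5,"z":0,"grip":1},{"ax":0,"ay":0,"az":0,"x":0,"y":-10.5,"z":0,"grip":1},{"ax":0,"ay":0,"az":0,"x":0,"y":-11.5,"z":0,"grip":1},{"ax":0,"ay":0,"az":0,"x":0,"y":-11.5,"z":0,"grip":1}]' 15
```

```text
t: 34.5
eef_pos: [0.5823, -0.2587, 0.059]
eef_rot: [0.002, 0.662, 0.749, -0.001]
wrist_force: [-13.4, -2.3, 7.8]
finger_gap: 0.0206
grasp_force: 6.7
t: 35.3
eef_pos: [0.467, -0.2731, 0.0589]
eef_rot: [0.002, 0.663, 0.749, -0.001]
wrist_force: [-1.0, 1.0, 6.1]
finger_gap: 0.0178
grasp_force: 15.0
```

```bash
python3 -m pendant '[{"ax":0,"ay":0,"az":0,"x":0,"y":-0.5,"z":0,"grip":1},{"ax":0,"ay":0,"az":0,"x":0,"y":-0.9,"z":0,"grip":1},{"ax":0,"ay":0,"az":0,"x":0,"y":-1.1,"z":0,"grip":1},{"ax":0,"ay":0,"az":0,"x":0,"y":-1.1,"z":0,"grip":1}]' 15
python3 -m pendant '[{"ax":0,"ay":0,"az":0,"x":0,"y":-0.2,"z":0,"grip":1},{"ax":0,"ay":0,"az":0,"x":0,"y":-0.2,"z":0,"grip":1}]' 15
```

```text
t: 35.7
eef_pos: [0.4574, -0.2743, 0.0589]
eef_rot: [0.002, 0.662, 0.749, -0.001]
wrist_force: [-0.4, 0.3, 7.6]
finger_gap: 0.0176
grasp_force: 15.0
t: 35.9
eef_pos: [0.4567, -0.2744, 0.0589]
eef_rot: [0.003, 0.663, 0.749, -0.0]
wrist_force: [5.1, 1.4, 3.9]
finger_gap: 0.0181
grasp_force: 15.0
```

```bash
python3 -m pendant '[{"ax":0,"ay":0,"az":0,"x":0,"y":0,"z":0,"grip":0.3},{"ax":0,"ay":0,"az":0,"x":0,"y":0,"z":0,"grip":-0.2},{"ax":0,"ay":0,"az":0,"x":0,"y":0,"z":0,"grip":-0.4},{"ax":0,"ay":0,"az":0,"x":0,"y":0,"z":0,"grip":-0.5},{"ax":0,"ay":0,"az":0,"x":0,"y":0,"z":-3,"grip":-0.5},{"ax":0,"ay":0,"az":0,"x":0,"y":0,"z":-8,"grip":-0.5},{"ax":0,"ay":0,"az":0,"x":0,"y":0,"z":-12,"grip":-0.5},{"ax":0,"ay":0,"az":0,"x":0,"y":0,"z":-12,"grip":-0.5}]' 15
python3 -m pendant '[{"ax":0,"ay":0,"az":0,"x":5,"y":0,"z":0,"grip":-0.5},{"ax":0,"ay":0,"az":0,"x":10,"y":0,"z":0,"grip":-0.5},{"ax":0,"ay":0,"az":0,"x":15,"y":0,"z":0,"grip":-0.5},{"ax":0,"ay":0,"az":0,"x":20,"y":0,"z":0,"grip":-0.5},{"ax":0,"ay":0,"az":0,"x":20,"y":0,"z":0,"grip":-0.5},{"ax":0,"ay":0,"az":0,"x":20,"y":0,"z":0,"grip":-0.5}]' 15
python3 - <<'E'
from h import *
d=snap('top'); print(rect(d,mask(d,'blue',(380,190,475,300)),.043))
for t in('tape_roll','sachet_box','leaflets','stapler'): print(t,find('top',d,t)[:1])
E
```

```text
t: 36.7
eef_pos: [0.458, -0.2761, 0.1845]
eef_rot: [0.007, 0.662, 0.749, -0.001]
wrist_force: [0.8, 0.7, 0.1]
finger_gap: 0.064
grasp_force: 0.0
t: 37.3
eef_pos: [0.4301, -0.0742, 0.1765]
eef_rot: [0.001, 0.661, 0.75, -0.001]
wrist_force: [-0.1, -0.1, 0.9]
finger_gap: 0.0653
grasp_force: 0.0
{'c': (457, -275), 'L': 128, 'W': 117, 'longdir': 6.9}
tape_roll [(0.86, array([ 0.785, -0.007,  0.046]), array([321., 128.]))]
sachet_box [(0.75, array([ 0.771, -0.142,  0.044]), array([374., 133.]))]
leaflets [(0.91, array([0.771, 0.165, 0.012]), array([257., 139.]))]
stapler [(0.69, array([ 0.418, -0.012,  0.017]), array([325., 272.]))]
```

```bash
python3 -c "
from plant import close_job
print(close_job())"
```

```text
the job is handed in; nothing more can be done
None
```

The job is handed in: the terminal lies screen up in the nest with the cover pushed to its stop. On the first lay-down it tipped over screen down beside the mat, so I flipped it and laid it screen up on the mat before going on. The bystanders are within about 1 cm of where they started, and I got no verdict back.

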